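# Find the full canister by its weight and put it away, empties to the tray

## Robot

A 6-joint arm with a two-finger parallel gripper is mounted at the origin on the work surface. World frame = base frame: x ahead of the robot, y to its left, z up, the work surface at z = 0. Lengths are in m, angles in rad, forces in N, time in s.
With the tool pointing down it reaches from about 0.325 to 0.775 m from the base axis. Payload 5.5 kg.
Tool frame: the origin (TCP) lies between the finger pads; the fingertips stand 19 mm ahead of it and the grasp point (between the pads) is the TCP (finger_overhang is the distance from the TCP to the fingertips, in m); y points along the fingers, x is the direction in which the jaws open and shut, and the axes are right-handed (so a half turn about y gives the same grasp; the last joint's range is limited). The gripper opens to 85 mm and grips with 20 to 120 N. Pads are 22 mm wide; open, the fingers measure 114 mm over their backs; the gripper's body (76 mm by 85 mm) begins 54 mm behind the grasp point. The pads swing forward as they close: fully open they stand 13 mm farther back than shut.
Start: joints at [-1.211, 0.091, 1.231, -0, 1.82, -0.057], TCP at [0.243, -0.549, 0.22] pointing down, gripper open.
Joint ranges: [-2.87, 2.87], [-0.86, 2.18], [0.17, 2.46], [-1.51, 4.65], [0.06, 2.69], [-2.65, 2.65]. Speed limits (rad/s): [2.57, 2.57, 3.01, 3.14, 3.14, 3.14].

## Interface

Orientations are given as [roll, pitch, yaw] about the fixed x, y, z axes, in that order (R = Rz(yaw) Ry(pitch) Rx(roll)).
In Python, from plant import read_state, read_camera, job_done, spot_in, masks_of, spot_point, finger_overhang gives the robot as it stands.
- The arm moves only by the tool arm_command, never from a script. Its argument "series" is one flat list of numbers, 5 for each row, row after row: the shift along the tool's x, y, z in cm, then the turn about the tool's y in rad, then the gripper command: -1 is shut, 1 is fully open, values between are in proportion. A call has 1 to 8 rows; each row shifts and turns the commanded pose from where the row before left it, along the tool's axes as they then stand; what a row does not reach is not made up. A row lasts 1/8 s, in which the tool goes at most 62.5 mm and 10.7 degrees, less where a joint would pass 70% of its speed; a pose out of reach is approached as far as the arm can. A call with a gripper value outside its range is refused whole. The fingers move at their own pace and stop on an object; the grip force is fixed at half the most. Time passes only in rows, so rows that do not move let the fingers close. It gives the time, the measured TCP pose, the force and the opening at its end, in the units of the state.
- read_state(): the state, without advancing time (a new reading comes with each control period).
- read_camera(name): name is "side" or "top" or "wrist"; returns a dict with "color" (420x560x3 uint8, red, green, blue), "fx", "fy", "cx", "cy" (pixels), "k1" (the pictures are not rectified: a ray, as slopes to the right and down, at radius r is drawn at 1 + k1 r^2 times it, then the intrinsics apply), "position" and "orientation" of the camera in the world; the wrist camera has in their place "tool_from_camera" (4x4, takes a point from camera to tool coordinates, whose origin is the TCP and whose axes are the tool frame's). Camera axes: x right, y down, z forward; pixel columns grow to the right and rows downward; lengths in m; the calibration is good to about 2 mm. A picture is of the moment at which its call begins: read the wrist's pose just before it. There is no depth.
- job_done(): hands the job in, once; it reports no verdict.
Trained networks look in the newest picture that a camera, given by its name, has taken for a name from the list of things; names that differ only in an ending like _2 or _b are one class to them, and where a whole thing is asked for, a point or a joint stands for the part that bears it (a point fixed in the world has none). Each returns a list of dicts, best first, with "score" (0 to 1); they miss things now and then, are a little off and sometimes report something else, mostly with a low value. They report only what shows in the picture. A call takes as long as a camera call. They do not tell look-alikes from the thing itself.
- spot_in(name, camera): "box" ([left, top, right, bottom] in pixels, round what is visible of it).
- masks_of(name, camera): "region" (420x560 bool, what is visible of it) and "box" ([left, top, right, bottom] in pixels, round what is visible of it).
- spot_point(name, camera): "uv" ([column, row] in pixels: a listed point, or the origin of a listed thing).
The state is a dict: "clock": time; "joints": joint angles; "qd": joint speeds; "joint_torque": joint torques, N m; "position": TCP position; "ee_rot": TCP orientation; "contact_force": force on the tool from outside, world axes, zero at the start; "torque": the same for the moment, N m; "width": finger opening in m.
Only numpy, scipy, OpenCV 4.12 (cv2) and the standard library are available. Lean on these libraries where they do the work, as an engineer would, in place of code of your own. Each camera call takes 0.05 s, during which the arm holds its last target.

## Task

Two of the three look-alike lidded canisters in the wooden rack are empty and one is full: lift them to feel which. Stand the full one upright down on the floor of the slim grey organiser (it only fits edgewise along the slot, with no room for fingers beside its broad faces, so put it down on the ledge first and take it again by its narrow sides), and stand both empties upright on the orange tray. Set each down gently without dropping it, knock none over, and leave the other toiletries where they are.

Things in the scene. Friction and masses are not known exactly. Their poses are not given: they have to be found in the camera images.
- can_a_mid (a point): centre (half-way up) of one of three identical green canisters with pale flush lids fixed tight: 42 mm thick (own x), 60 mm broad (own y), 85 mm tall. Which is full differs from run to run and cannot be seen: empty 0.11 to 0.16 kg, full 0.28 to 0.38 kg (contents slightly loose). It starts in one of the rack's bays, axes parallel to the rack's.
- can_b_mid (a point): centre (half-way up) of one of three identical green canisters with pale flush lids fixed tight: 42 mm thick (own x), 60 mm broad (own y), 85 mm tall. Which is full differs from run to run and cannot be seen: empty 0.11 to 0.16 kg, full 0.28 to 0.38 kg (contents slightly loose). It starts in one of the rack's bays, axes parallel to the rack's.
- can_c_mid (a point): centre (half-way up) of one of three identical green canisters with pale flush lids fixed tight: 42 mm thick (own x), 60 mm broad (own y), 85 mm tall. Which is full differs from run to run and cannot be seen: empty 0.11 to 0.16 kg, full 0.28 to 0.38 kg (contents slightly loose). It starts in one of the rack's bays, axes parallel to the rack's.
- can_a: the body of that canister; origin at the centre of its underside, axes as for its centre point
- can_b: the body of that canister; origin at the centre of its underside, axes as for its centre point
- can_c: the body of that canister; origin at the centre of its underside, axes as for its centre point
- rack: fixed wooden rack, 62 mm (own x) by 224 mm (own y), open above and at both long sides; origin under its centre, on the ledge. 4 mm floor; bays centred at own y = -72, 0, +72 mm, 4 mm dividers 45 mm tall, end panels 75 mm tall. The canisters stand in it 12 mm apart, broad faces to the open sides (own +x, -x): only these can be gripped. It stands left or right.
- organiser: fixed slim grey open box, outside 60 mm (own x) by 216 mm (own y) by 84 mm tall, walls and floor 4 mm: slot 52 mm wide (own x), 208 mm long (own y); origin under its centre, on the ledge. The dropper bottle stands at own y = +75 mm (beyond +54); the rest is free for the full canister. It stands on the other side from the rack.
- organiser_floor (a point): centre of the organiser's inner floor, 4 mm above the ledge; axes as the organiser's
- tray: fixed low orange tray for the empties, 130 mm (own x) by 190 mm (own y), walls 14 mm tall and 4 mm thick, floor 4 mm thick; origin under its centre, on the ledge
- tray_floor (a point): centre of the tray's inner floor, 4 mm above the ledge; axes as the tray's. Room for two canisters beside each other along own y
- dropper_mid (a point): bystander: amber glass dropper bottle, 34 mm across, 96 mm tall, in the organiser; this point is its centre, 48 mm up
- jar_mid (a point): bystander: round cream jar with aluminium lid, 54 mm across, 62 mm tall, on the ledge between rack and organiser; its centre, 31 mm up
- clip_mid (a point): bystander: yellow plastic hair clip, 72 mm long (own x), 36 mm wide, 38 mm tall, on the ledge between rack and organiser; its centre, 18 mm up
- nail_brush_mid (a point): bystander: wooden nail brush, 42 mm (own x) by 92 mm (own y), 40 mm tall, lying beyond the tray; its centre, 18 mm up
- cup_mid (a point): bystander: white ceramic toothbrush cup, 74 mm across, 95 mm tall, its two toothbrushes reach 195 mm up and up to 40 mm from its axis; this point is on its axis, 50 mm up
- dispenser_mid (a point): bystander: blue ceramic soap dispenser with steel pump, 66 mm across, 167 mm tall, spout reaching 46 mm to own -x; this point is on its axis, 67 mm up
Things that resemble listed ones, but are neither listed nor needed, are in the scene too. Leave any pink or purple look-alike of the can_a alone.

How it is judged:
At the end, for the whole second after the job is handed in: Full canister upright (0.1 rad) on the organiser floor (6 mm), its weight (over 2.1 N) resting there; both empties upright (0.1 rad) on the tray floor, centres within 48 mm (own x) and 68 mm (own y) of the tray centre; all at rest and released (((x of can_a_mid in the frame of organiser_floor between -0.02 and 0.02 m and y of can_a_mid in the frame of organiser_floor between -0.09 and 0.09 m and z of can_a_mid in the frame of organiser_floor between 0.0365 and 0.0485 m and angle between each of can_a_mid, can_b_mid, can_c_mid's own z axis and vertical below 0.1 rad and contact force between can_a and organiser above 2.1 N and x of can_b_mid in the frame of tray_floor between -0.048 and 0.048 m and y of can_b_mid in the frame of tray_floor between -0.068 and 0.068 m and z of can_b_mid in the frame of tray_floor between 0.0365 and 0.0485 m and x of can_c_mid in the frame of tray_floor between -0.048 and 0.048 m and y of can_c_mid in the frame of tray_floor between -0.068 and 0.068 m and z of can_c_mid in the frame of tray_floor between 0.0365 and 0.0485 m) or (x of can_b_mid in the frame of organiser_floor between -0.02 and 0.02 m and y of can_b_mid in the frame of organiser_floor between -0.09 and 0.09 m and z of can_b_mid in the frame of organiser_floor between 0.0365 and 0.0485 m and angle between each of can_b_mid, can_a_mid, can_c_mid's own z axis and vertical below 0.1 rad and contact force between can_b and organiser above 2.1 N and x of can_a_mid in the frame of tray_floor between -0.048 and 0.048 m and y of can_a_mid in the frame of tray_floor between -0.068 and 0.068 m and z of can_a_mid in the frame of tray_floor between 0.0365 and 0.0485 m and x of can_c_mid in the frame of tray_floor between -0.048 and 0.048 m and y of can_c_mid in the frame of tray_floor between -0.068 and 0.068 m and z of can_c_mid in the frame of tray_floor between 0.0365 and 0.0485 m) or (x of can_c_mid in the frame of organiser_floor between -0.02 and 0.02 m and y of can_c_mid in the frame of organiser_floor between -0.09 and 0.09 m and z of can_c_mid in the frame of organiser_floor between 0.0365 and 0.0485 m and angle between each of can_c_mid, can_a_mid, can_b_mid's own z axis and vertical below 0.1 rad and contact force between can_c and organiser above 2.1 N and x of can_a_mid in the frame of tray_floor between -0.048 and 0.048 m and y of can_a_mid in the frame of tray_floor between -0.068 and 0.068 m and z of can_a_mid in the frame of tray_floor between 0.0365 and 0.0485 m and x of can_b_mid in the frame of tray_floor between -0.048 and 0.048 m and y of can_b_mid in the frame of tray_floor between -0.068 and 0.068 m and z of can_b_mid in the frame of tray_floor between 0.0365 and 0.0485 m)) and linear speed of each of can_a, can_b, can_c below 0.02 m/s); the robot touches nothing.
It fails at once if a bystander (dropper bottle, jar, clip, nail brush, cup, dispenser) is pushed more than 30 mm from where it stood, or tipped over (distance of any of dropper_mid, jar_mid, clip_mid, nail_brush_mid, cup_mid, dispenser_mid from where it was at the start of the episode above 0.03 m or angle between any of dropper_mid, jar_mid, clip_mid, nail_brush_mid, cup_mid, dispenser_mid's own z axis and vertical above 0.5 rad).
It fails at once if a canister is dropped into the organiser or onto the tray (it moves faster than 0.5 m/s while low inside either) ((x of can_a_mid in the frame of organiser_floor between -0.03 and 0.03 m and y of can_a_mid in the frame of organiser_floor between -0.11 and 0.11 m and z of can_a_mid in the frame of organiser_floor below 0.09 m and linear speed of can_a above 0.5 m/s) or (x of can_b_mid in the frame of organiser_floor between -0.03 and 0.03 m and y of can_b_mid in the frame of organiser_floor between -0.11 and 0.11 m and z of can_b_mid in the frame of organiser_floor below 0.09 m and linear speed of can_b above 0.5 m/s) or (x of can_c_mid in the frame of organiser_floor between -0.03 and 0.03 m and y of can_c_mid in the frame of organiser_floor between -0.11 and 0.11 m and z of can_c_mid in the frame of organiser_floor below 0.09 m and linear speed of can_c above 0.5 m/s) or (x of can_a_mid in the frame of tray_floor between -0.065 and 0.065 m and y of can_a_mid in the frame of tray_floor between -0.095 and 0.095 m and z of can_a_mid in the frame of tray_floor below 0.075 m and linear speed of can_a above 0.5 m/s) or (x of can_b_mid in the frame of tray_floor between -0.065 and 0.065 m and y of can_b_mid in the frame of tray_floor between -0.095 and 0.095 m and z of can_b_mid in the frame of tray_floor below 0.075 m and linear speed of can_b above 0.5 m/s) or (x of can_c_mid in the frame of tray_floor between -0.065 and 0.065 m and y of can_c_mid in the frame of tray_floor between -0.095 and 0.095 m and z of can_c_mid in the frame of tray_floor below 0.075 m and linear speed of can_c above 0.5 m/s)).
It fails at once if a canister is knocked over (leans more than 45 degrees) (angle between any of can_a_mid, can_b_mid, can_c_mid's own z axis and vertical above 0.785 rad).
It also fails if it takes over 72 s, if anything falls off the work surface, if the arm or the gripper's body presses on something with over 40 N, if the wrist force passes 120 N, or if a joint passes its speed limit or range.

## Working session

There is one attempt and no reset: what is moved stays moved. The work goes in short steps, Python scripts to look and compute and a tool call to move; the robot and the scene stay as the last step left them, time stands still between calls to the robot, and variables do not carry over. Pictures are saved under pics/ and viewed, and the job is handed in when it is done.

Besides the shell and the picture viewer there is one more tool, called after ">>>" by a JSON object that holds its "op" and its "data", one argument or row to a line. arm_command: Moves the arm, as the interface text tells. Its arguments: {"type":"object","properties":{"series":{"type":"array"}},"required":["series"]}

```bash
ls; mkdir -p pics; cat > h.py <<'E'
import numpy as np, cv2
from plant import *
from scipy.spatial.transform import Rotation as R
E
python3 - <<'E'
from h import *
s=read_state(); print(s)
for n in ["side","top","wrist"]:
    c=read_camera(n); cv2.imwrite(f"pics/{n}0.png",c["color"][:,:,::-1]); print({k:v for k,v in c.items() if k!="color"})
E
```

```text
pics
{'clock': 0.0, 'joints': array([-1.21070254e+00,  9.18748513e-02,  1.23189774e+00, -1.30905952e-06,
        1.81982594e+00, -5.67367791e-02]), 'qd': array([-2.03424529e-05, -9.56801502e-04, -4.54805877e-04,  1.05459499e-04,
        1.05658586e-03, -3.18221526e-04]), 'joint_torque': array([-8.53057500e-04, -4.58735561e+01, -4.18022346e+01, -1.45495023e-04,
        1.18545606e-02,  9.34614604e-06]), 'position': array([ 0.24278496, -0.54833975,  0.21923464]), 'ee_rot': array([-1.57068385,  0.00200272, -1.15396597]), 'contact_force': array([-0.23001553, -0.60862224, -0.15574165]), 'torque': array([-0.00819826, -0.00204074, -0.03308084]), 'width': 0.08561095203585338}
{'fx': 464.00176704465207, 'fy': 464.00176704465207, 'cx': 280.68934678913774, 'cy': 207.23127858822073, 'k1': -0.06833007917342525, 'position': array([0.03727369, 0.8835949 , 1.24446964]), 'orientation': array([-2.44408801, -0.01117288, -2.52513509])}
{'fx': 386.49267879165984, 'fy': 386.49267879165984, 'cx': 280.4996287535, 'cy': 209.18037104476264, 'k1': 0.03155832564999211, 'position': array([0.45980714, 0.04167909, 1.05422234]), 'orientation': array([-3.00295512, -0.00569052, -1.55710436])}
{'fx': 328.1874861133482, 'fy': 328.1874861133482, 'cx': 277.3001941339459, 'cy': 211.55489374821417, 'k1': 0.017555656414970276, 'tool_from_camera': array([[ 9.99999679e-01, -6.46364554e-04, -4.73722428e-04,
         7.40515932e-04],
       [ 2.77107489e-04, -2.75767225e-01,  9.61224407e-01,
        -1.52548574e-01],
       [-7.51938505e-04, -9.61224230e-01, -2.75766958e-01,
         6.97343324e-02],
       [ 0.00000000e+00,  0.00000000e+00,  0.00000000e+00,
         1.00000000e+00]])}
```

View pics/top0.png

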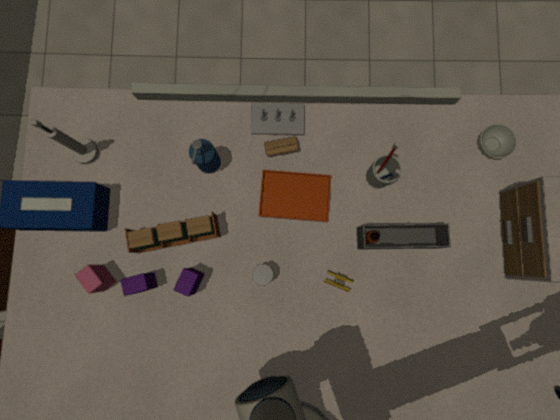

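View pics/side0.png

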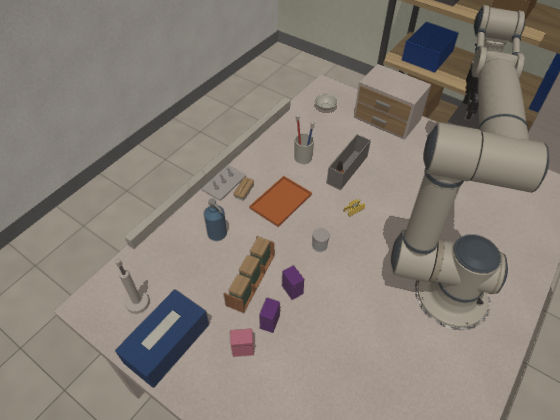

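View pics/wrist0.png

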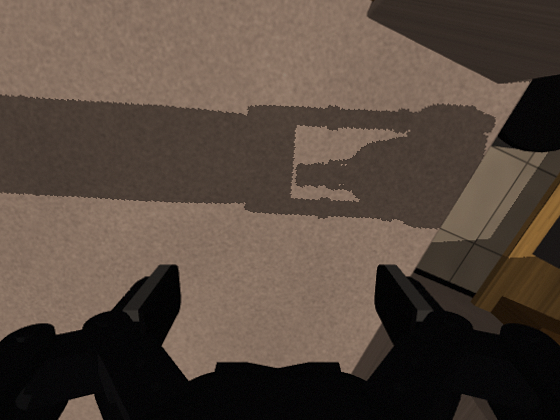

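```bash
cat >> h.py <<'E'
def camRT(c,s=None):
    if "position" in c: return R.from_euler('xyz',c["orientation"]).as_matrix(), np.array(c["position"])
    T=np.eye(4);T[:3,:3]=R.from_euler('xyz',s["ee_rot"]).as_matrix();T[:3,3]=s["position"]
    T=T@c["tool_from_camera"]; return T[:3,:3],T[:3,3]
def rays(c,uv,s=None):
    uv=np.atleast_2d(np.array(uv,float)); K=np.array([[c["fx"],0,c["cx"]],[0,c["fy"],c["cy"]],[0,0,1]])
    p=cv2.undistortPoints(uv.reshape(-1,1,2),K,np.array([c["k1"],0,0,0.])).reshape(-1,2)
    Rm,t=camRT(c,s); d=np.c_[p,np.ones(len(p))]@Rm.T
    return t,d/np.linalg.norm(d,axis=1,keepdims=True)
def onplane(c,uv,z,s=None):
    t,d=rays(c,uv,s); return t+d*((z-t[2])/d[:,2])[:,None]
def proj(c,P,s=None):
    P=np.atleast_2d(P); Rm,t=camRT(c,s); q=(P-t)@Rm; q=q[:,:2]/q[:,2:]
    q=q*(1+c["k1"]*(q**2).sum(1))[:,None]; return q*[c["fx"],c["fy"]]+[c["cx"],c["cy"]]
def tri(rs):
    A=np.zeros((3,3));b=np.zeros(3)
    for t,d in rs:
        M=np.eye(3)-np.outer(d,d);A+=M;b+=M@t
    X=np.linalg.solve(A,b); return X,[np.linalg.norm((np.eye(3)-np.outer(d,d))@(X-t)) for t,d in rs]
E
python3 - <<'E'
from h import *
ct=read_camera("top"); cs=read_camera("side")
for n in ["can_a_mid","rack","organiser","organiser_floor","tray","tray_floor","dropper_mid","jar_mid","clip_mid","nail_brush_mid","cup_mid","dispenser_mid"]:
    a=spot_point(n,"top"); b=spot_point(n,"side")
    for x in a: print(n,"top",np.round(x["uv"]),round(x["score"],2),end=' ')
    for x in b: print("side",np.round(x["uv"]),round(x["score"],2),end=' ')
    if a and b:
        X,e=tri([(r[0],r[1][0]) for r in (rays(ct,a[0]["uv"]),rays(cs,b[0]["uv"]))]); print(X.round(3),np.round(e,3))
for n in ["can_a","rack","organiser","tray"]:
  for cam,c in (("top",ct),("side",cs)):
    for m in masks_of(n,cam):
        if m["score"]<.3: continue
        p=np.argwhere(m["region"])[:,::-1].astype(np.float32); r=cv2.minAreaRect(p); print(n,cam,round(m["score"],2),np.round(m["box"]),len(p),np.round(cv2.boxPoints(r)).tolist())
img=cv2.resize(ct["color"][200:310,60:240,::-1],None,fx=4,fy=4,interpolation=cv2.INTER_CUBIC); cv2.imwrite("pics/top_rack.png",cv2.convertScaleAbs(img,alpha=1.6))
img=cv2.resize(ct["color"][160:300,240:470,::-1],None,fx=3.4,fy=3.4,interpolation=cv2.INTER_CUBIC); cv2.imwrite("pics/top_org.png",cv2.convertScaleAbs(img,alpha=1.6))
E
```

```text
can_a_mid top [ 97. 278.] 0.88 can_a_mid top [148. 240.] 0.81 can_a_mid top [185. 283.] 0.74 can_a_mid top [140. 283.] 0.55 can_a_mid top [151. 239.] 0.53 side [271. 312.] 0.96 side [292. 284.] 0.84 side [241. 340.] 0.77 side [240. 290.] 0.56 [0.397 0.442 0.154] [0.027 0.027]
side [249. 280.] 0.97 organiser top [400. 237.] 0.62 side [260. 263.] 0.69 side [348. 168.] 0.61 [ 0.684 -0.252 -0.556] [0.231 0.231]
organiser_floor top [394. 237.] 0.64 side [349. 167.] 0.94 [ 0.531 -0.27   0.018] [0.004 0.004]
tray top [294. 198.] 0.63 side [282. 200.] 0.89 side [303. 146.] 0.35 side [338. 170.] 0.29 [0.639 0.001 0.01 ] [0.001 0.001]
tray_floor top [296. 194.] 0.67 tray_floor top [262. 274.] 0.41 side [281. 201.] 0.8 side [241. 299.] 0.7 [ 0.648 -0.004 -0.006] [0.001 0.001]
dropper_mid top [372. 236.] 0.46 side [242. 185.] 0.63 side [337. 170.] 0.45 side [242. 291.] 0.45 [ 0.636 -0.046  0.121] [0.174 0.174]
jar_mid top [266. 271.] 0.8 jar_mid top [291. 196.] 0.6 side [321. 243.] 0.79 [ 0.436  0.073 -0.002] [0.003 0.003]
clip_mid top [342. 282.] 0.5 side [353. 210.] 0.69 [ 0.416 -0.13  -0.017]
[... 1696 characters left out ...]
9.0], [216.0, 211.0], [221.0, 237.0], [128.0, 255.0]]
rack side 0.79 [222. 243. 275. 315.] 653 [[217.0, 297.0], [271.0, 241.0], [292.0, 262.0], [239.0, 317.0]]
organiser top 0.64 [357. 225. 452. 248.] 2101 [[356.0, 224.0], [450.0, 223.0], [450.0, 248.0], [356.0, 250.0]]
organiser side 0.84 [326. 133. 373. 190.] 1245 [[319.0, 178.0], [358.0, 130.0], [377.0, 146.0], [338.0, 193.0]]
tray top 0.95 [258. 169. 332. 222.] 3264 [[258.0, 217.0], [262.0, 169.0], [331.0, 175.0], [327.0, 223.0]]
tray top 0.51 [356. 224. 449. 250.] 2131 [[356.0, 224.0], [450.0, 223.0], [450.0, 248.0], [356.0, 249.0]]
tray side 0.7 [248. 176. 313. 228.] 1665 [[248.0, 207.0], [287.0, 168.0], [312.0, 193.0], [273.0, 232.0]]
```

View pics/top_rack.png

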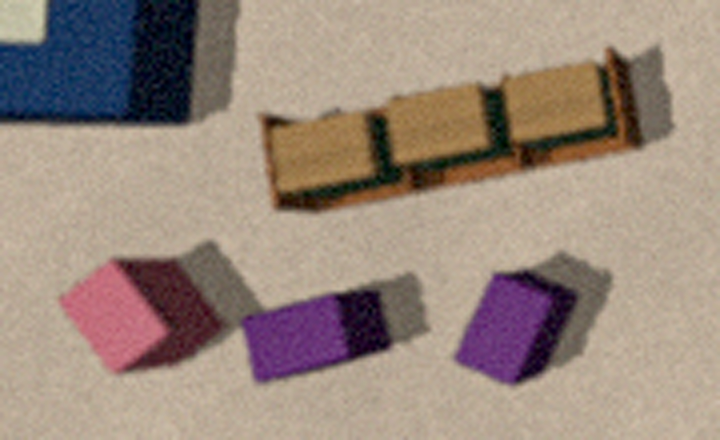

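View pics/top_org.png

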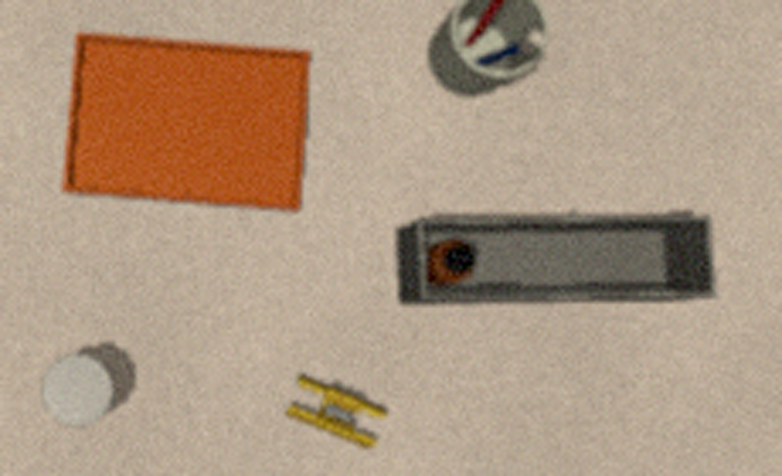

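```bash
python3 - <<'E'
from h import *
ct=read_camera("top")
L=np.array([[325,153],[438,125],[553,103]])/4+[60,200]-.375
for z in (.085,.089,.095):
    P=onplane(ct,L,z);print(z,P.round(4).tolist(),np.linalg.norm(np.diff(P,axis=0),axis=1), "yaw",np.arctan2(-(P[0]-P[2])[0],(P[0]-P[2])[1]))
# lid by colour segmentation: tan, bright
hsv=cv2.cvtColor(ct["color"],cv2.COLOR_RGB2HSV)
for (u,v) in L: print(hsv[int(v),int(u)])
print(hsv[180:184,290][0],hsv[230,420],hsv[260,300])
E
```

```text
0.085 [[0.5179, 0.3847, 0.085], [0.5363, 0.3159, 0.085], [0.5511, 0.2449, 0.085]] [0.07128514 0.07250407] yaw 0.23261705199408514
0.089 [[0.5177, 0.3833, 0.089], [0.536, 0.3147, 0.089], [0.5507, 0.244, 0.089]] [0.07099095 0.07220485] yaw 0.23261705199408483
0.095 [[0.5173, 0.3812, 0.095], [0.5355, 0.313, 0.095], [0.5501, 0.2428, 0.095]] [0.07054966 0.07175601] yaw 0.23261705199408547
[ 17 132  95]
[ 19 130 100]
[ 17 134  95]
[ 10 217 108] [21 40 63] [ 15  43 118]
```

```bash
python3 - <<'E'
from h import *
ct=read_camera("top"); cs=read_camera("side")
U=lambda a:(np.array(a)+.5)/3.4-.5+[240,160]
O=onplane(ct,U([[423,219],[712,215],[715,296],[420,302]]),.084)
T=onplane(ct,U([[79,35],[310,53],[300,210],[65,190]]),.014)
for n,P in (("org",O),("tray",T)):
    print(n,P.round(4).tolist(),P.mean(0).round(4),np.linalg.norm(P-np.roll(P,1,0),axis=1).round(4))
    print([ (P[0]-P[1])[:2], (P[3]-P[2])[:2]], [np.arctan2(-d[0],d[1]) for d in (P[0]-P[1],P[3]-P[2])])
def draw(c,name,boxes,crop,f):
    im=cv2.convertScaleAbs(cv2.resize(c["color"][:,:,::-1],None,fx=f,fy=f,interpolation=cv2.INTER_CUBIC),alpha=1.6)
    for (x,y,yaw,sx,sy,z0,z1) in boxes:
        for z in (z0,z1):
            q=np.array([[a*sx/2,b*sy/2] for a,b in ((1,1),(1,-1),(-1,-1),(-1,1))])
            q=q@np.array([[np.cos(yaw),np.sin(yaw)],[-np.sin(yaw),np.cos(yaw)]])+[x,y]
            p=(proj(c,np.c_[q,np.full(4,z)])+.5)*f-.5
            cv2.polylines(im,[np.round(p*16).astype(np.int32)],True,(255,255,0) if z==z1 else (0,255,255),1,cv2.LINE_AA,4)
    a,b,cc,d=[int(v*f) for v in crop]; cv2.imwrite(name,im[b:d,a:cc])
o=O.mean(0);t=T.mean(0)
B=[(o[0],o[1],np.arctan2(-(O[0]-O[1])[0],(O[0]-O[1])[1]),.06,.216,0,.084),(t[0],t[1],np.arctan2(-(T[0]-T[1])[0],(T[0]-T[1])[1]),.13,.19,0,.014)]
rx,ry,ryaw=.535,.314,.233
for k in(-.072,0,.072): B.append((rx-np.sin(ryaw)*k,ry+np.cos(ryaw)*k,ryaw,.042,.06,.004,.089))
B.append((rx,ry,ryaw,.062,.224,0,.075))
print(B)
draw(ct,"pics/d1.png",B,(120,160,460,310),2.3);draw(cs,"pics/d2.png",B,(200,120,390,330),2.8)
E
```

```text
org [[0.5604, -0.1731, 0.084], [0.5666, -0.3861, 0.084], [0.507, -0.3854, 0.084], [0.4992, -0.1698, 0.084]] [ 0.5333 -0.2786  0.084 ] [0.0614 0.2131 0.0596 0.2157]
[array([-0.00617581,  0.21301251]), array([-0.00781545,  0.21556901])] [np.float64(0.028984602087454382), np.float64(0.036239114501573244)]
tray [[0.7135, 0.0878, 0.014], [0.7013, -0.0994, 0.014], [0.5735, -0.0909, 0.014], [0.5868, 0.0964, 0.014]] [ 0.6438 -0.0015  0.014 ] [0.1269 0.1876 0.1281 0.1878]
[array([0.0121386 , 0.18716946]), array([0.01333468, 0.18733333])] [np.float64(-0.06476281846483514), np.float64(-0.07106171511993639)]
[(np.float64(0.5332962108300443), np.float64(-0.27861600215426574), np.float64(0.028984602087454382), 0.06, 0.216, 0, 0.084), (np.float64(0.643755671586727), np.float64(-0.001536079498119125), np.float64(-0.06476281846483514), 0.13, 0.19, 0, 0.014), (np.float64(0.5516246194557247), np.float64(0.2439455780985073), 0.233, 0.042, 0.06, 0.004, 0.089), (np.float64(0.535), np.float64(0.314), 0.233, 0.042, 0.06, 0.004, 0.089), (np.float64(0.5183753805442753), np.float64(0.3840544219014927), 0.233, 0.042, 0.06, 0.004, 0.089), (0.535, 0.314, 0.233, 0.062, 0.224, 0, 0.075)]
```

View pics/d1.png

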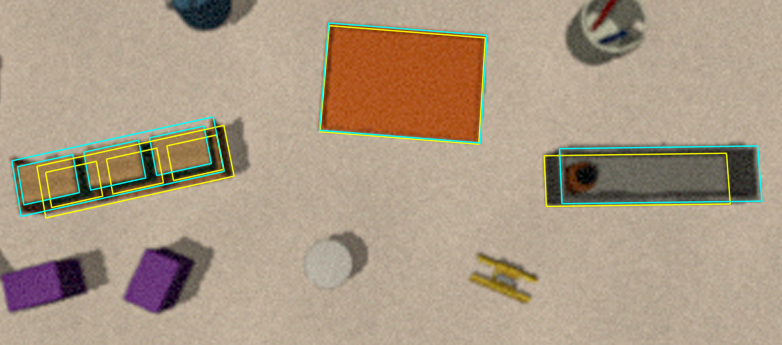

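View pics/d2.png

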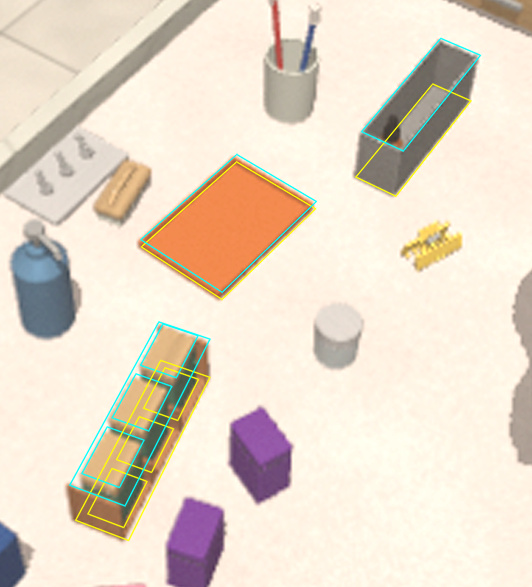

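```bash
cat >> h.py <<'E'
def wrap(a): return (a+np.pi)%(2*np.pi)-np.pi
def rows(p,yaw,wps):
    """p xyz, wps list of (x,y,z,yaw,n,grip); prints rounded rows, tracking rounding"""
    p=np.array(p,float); out=[]
    for x,y,z,yw,n,g in wps:
        for k in range(n):
            m=n-k; d=(np.array([x,y,z])-p)/m; dt=-wrap(yw-yaw)/m
            M=R.from_euler('xyz',[-np.pi/2,0,yaw]).as_matrix()
            s=np.round(M.T@d*100,1); dt=round(dt,3)
            out.append([*s.tolist(),dt,g]); p=p+M@s/100; yaw-=dt
    for i in range(0,len(out),8): print(str([v for r in out[i:i+8] for v in r]).replace(' ',''))
    print("end",p.round(4),round(yaw,3),"rows",len(out)); return p,yaw
def st():
    s=read_state(); print(round(s["clock"],2),s["position"].round(4),s["ee_rot"].round(3),s["contact_force"].round(2),round(s["width"],4)); return s
E
python3 - <<'E'
from h import *
s=st()
rows(s["position"],s["ee_rot"][2],[(.42,-.36,.25,-.8,4,1),(.5,-.05,.25,-.25,5,1),(.51,.24,.25,.233,6,1)])
E
```

```text
2.0 [ 0.2429 -0.5486  0.2204] [-1.571  0.    -1.154] [ 0.3  -0.77 -0.96] 0.0853
[-2.5,-0.7,6.0,np.float64(-0.089),1,-2.0,-0.8,6.1,np.float64(-0.088),1,-1.4,-0.7,6.3,np.float64(-0.089),1,-0.9,-0.8,6.4,np.float64(-0.088),1,-3.3,0.0,5.5,np.float64(-0.11),1,-2.7,0.0,5.8,np.float64(-0.11),1,-2.1,0.0,6.1,np.float64(-0.11),1,-1.4,0.0,6.2,np.float64(-0.11),1]
[-0.7,0.0,6.4,np.float64(-0.11),1,-1.0,0.0,4.7,np.float64(-0.081),1,-0.6,0.0,4.8,np.float64(-0.08),1,-0.3,0.0,4.8,np.float64(-0.081),1,0.1,0.0,4.8,np.float64(-0.08),1,0.5,0.0,4.8,np.float64(-0.081),1,0.9,0.0,4.8,np.float64(-0.08),1]
end [0.5096 0.2396 0.2504] 0.233 rows 15
```

>>> {"op": "arm_command", "data": {
  "series": [-2.5, -0.7, 6.0, -0.089, 1, -2.0, -0.8, 6.1, -0.088, 1, -1.4, -0.7, 6.3, -0.089, 1, -0.9, -0.8, 6.4, -0.088, 1, -3.3, 0, 5.5, -0.11, 1, -2.7, 0, 5.8, -0.11, 1, -2.1, 0, 6.1, -0.11, 1, -1.4, 0, 6.2, -0.11, 1]
}}

```text
clock: 3.0
position: [0.4755, -0.1235, 0.2494]
ee_rot: [-1.571, -0.001, -0.357]
contact_force: [0.9, 0.0, -0.3]
width: 0.0856
```

>>> {"op": "arm_command", "data": {
  "series": [-0.7, 0, 6.2, -0.11, 1, -1.0, 0, 5.2, -0.081, 1, -0.6, 0, 5.5, -0.08, 1, -0.3, 0, 5.5, -0.081, 1, 0.1, 0, 5.5, -0.08, 1, 0.5, 0, 5.5, -0.081, 1, 0.9, 0, 5.5, -0.08, 1]
}}

```text
clock: 3.88
position: [0.5018, 0.2659, 0.2494]
ee_rot: [-1.571, -0.001, 0.236]
contact_force: [0.8, -0.4, -0.2]
width: 0.0851
```

```bash
python3 - <<'E'
from h import *
s=st();c=read_camera("wrist"); s2=st()
np.savez("w1.npz",color=c["color"],pos=s["position"],rot=s["ee_rot"])
cv2.imwrite("pics/w1.png",cv2.convertScaleAbs(cv2.resize(c["color"][:,:,::-1],None,fx=1.4,fy=1.4,interpolation=cv2.INTER_CUBIC),alpha=1.6))
E
```

```text
3.88 [0.5018 0.2659 0.2494] [-1.571e+00 -1.000e-03  2.360e-01] [ 0.79 -0.39 -0.17] 0.0851
3.92 [0.5005 0.2721 0.2482] [-1.566e+00  1.000e-03  2.450e-01] [-4.7   1.42 -1.78] 0.0856
```

View pics/w1.png

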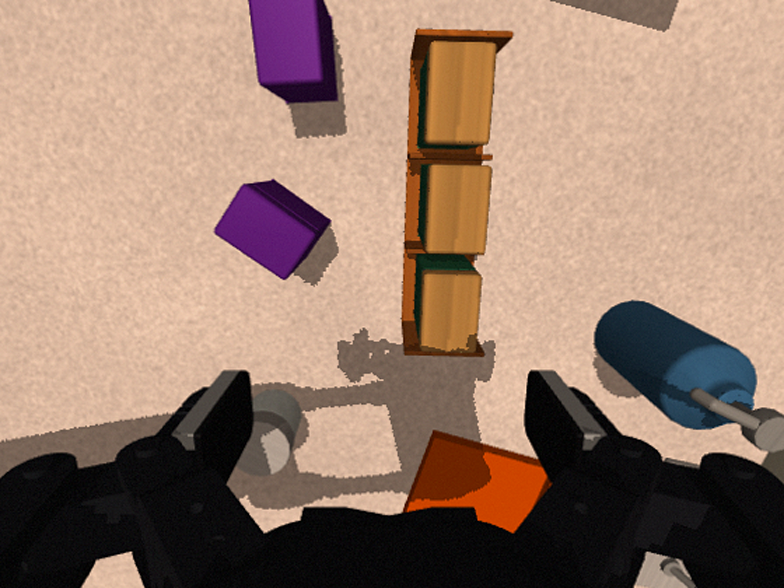

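```bash
cat >> h.py <<'E'
def lidfit(c,s,zlid,minA=600):
    hsv=cv2.cvtColor(c["color"],cv2.COLOR_RGB2HSV)
    m=((hsv[...,0]>=11)&(hsv[...,0]<=24)&(hsv[...,1]>105)&(hsv[...,1]<165)&(hsv[...,2]>75)).astype(np.uint8)
    m=cv2.morphologyEx(m,cv2.MORPH_OPEN,np.ones((5,5),np.uint8))
    n,l,stt,cen=cv2.connectedComponentsWithStats(m); out=[]
    for i in range(1,n):
        if stt[i,4]<minA: continue
        k=cv2.findContours((l==i).astype(np.uint8),cv2.RETR_EXTERNAL,cv2.CHAIN_APPROX_NONE)[0][0].reshape(-1,2)
        P=onplane(c,k,zlid,s)[:,:2]; (x,y),(w,h),a=cv2.minAreaRect((P*1000).astype(np.float32))
        ang=np.radians(a) if w<h else np.radians(a)-np.pi/2
        out.append((stt[i,:4].tolist(),x/1000,y/1000,round(min(w,h)/1000,4),round(max(w,h)/1000,4),round(ang,3)))
    return out,m
E
python3 - <<'E'
from h import *
for i in range(3):
    s=st();c=read_camera("wrist")
    o,m=lidfit(c,s,.089)
    for r in o: print(r)
cv2.imwrite("pics/w2m.png",np.hstack([c["color"][:,:,::-1]*1]+[cv2.cvtColor(m*255,cv2.COLOR_GRAY2BGR)])[::1,::1][:, :])
hsv=cv2.cvtColor(c["color"],cv2.COLOR_RGB2HSV)
for u,v in((329,66),(325,148),(321,221),(330,24),(100,100)): print(hsv[v,u])
E
```

```text
3.92 [0.5005 0.2721 0.2482] [-1.566e+00  1.000e-03  2.450e-01] [-4.7   1.42 -1.78] 0.0856
3.98 [0.5009 0.2689 0.2481] [-1.569e+00  1.000e-03  2.410e-01] [-0.36 -0.41  0.28] 0.0851
4.03 [0.5013 0.2665 0.2484] [-1.571e+00  1.000e-03  2.370e-01] [ 0.53 -1.31 -0.31] 0.0851
[ 15 179 107]
[ 15 172 104]
[ 15 173 103]
[ 12 213 104]
[ 13  72 138]
```

```bash
sed -i 's/hsv\[...,1\]>105)&(hsv\[...,1\]<165)/hsv[...,1]>145)\&(hsv[...,1]<196)/' h.py; python3 - <<'E'
from h import *
s=st();c=read_camera("wrist")
for z in (.086,.089):
    o,m=lidfit(c,s,z)
    for r in o: print(z,r)
cv2.imwrite("pics/w3m.png",np.hstack([cv2.convertScaleAbs(c["color"][:300,200:400,::-1],alpha=1.6),cv2.cvtColor(m[:300,200:400]*255,cv2.COLOR_GRAY2BGR)]))
E
```

```text
4.08 [0.5017 0.2649 0.2488] [-1.571e+00  1.000e-03  2.350e-01] [-0.27 -0.73 -0.13] 0.085
0.086 ([305, 28, 50, 73], 0.5194865112304687, 0.38571551513671876, 0.0408, 0.0581, np.float64(0.216))
0.086 ([305, 116, 47, 64], 0.538122314453125, 0.3154186401367188, 0.0407, 0.0587, np.float64(0.211))
0.086 ([301, 195, 43, 55], 0.552780517578125, 0.24355349731445314, 0.0407, 0.0577, np.float64(0.211))
0.089 ([305, 28, 50, 73], 0.5191678466796875, 0.38520538330078125, 0.0404, 0.0576, np.float64(0.216))
0.089 ([305, 116, 47, 64], 0.5376263427734375, 0.3155773620605469, 0.0403, 0.0582, np.float64(0.211))
0.089 ([301, 195, 43, 55], 0.5521450805664062, 0.24439591979980468, 0.0403, 0.0571, np.float64(0.211))
```

View pics/w3m.png

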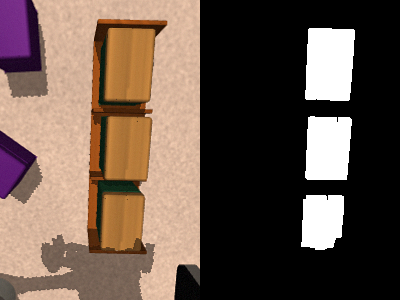

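```bash
python3 - <<'E'
from h import *
s=st()
rows(s["position"],s["ee_rot"][2],[(.552,.244,.18,.226,2,1),(.552,.244,.1,.226,2,1),(.552,.244,.06,.226,2,1)])
E
```

```text
4.12 [0.5019 0.2639 0.2491] [-1.571  0.     0.233] [ 0.31  0.62 -0.5 ] 0.0854
[2.2,3.5,-1.5,np.float64(0.004),1,2.2,3.4,-1.6,np.float64(0.003),1,0.0,4.0,0.0,np.float64(0.0),1,0.0,4.0,0.0,np.float64(0.0),1,0.0,2.0,0.0,np.float64(0.0),1,0.0,2.0,0.0,np.float64(0.0),1]
end [0.5518 0.2438 0.0601] 0.226 rows 6
```

>>> {"op": "arm_command", "data": {
  "series": [2.2, 3.5, -1.5, 0.004, 1, 2.2, 3.4, -1.6, 0.003, 1, 0, 0, 0, 0, 1, 0, 3.8, 0, 0, 1]
}}

```text
clock: 4.62
position: [0.554, 0.2434, 0.1469]
ee_rot: [-1.57, -0.008, 0.224]
contact_force: [-0.0, 0.7, 0.6]
width: 0.0857
```

```bash
python3 - <<'E'
from h import *
c=read_camera("wrist");s=st()
o,m=lidfit(c,s,.089)
for r in o: print(r)
cv2.imwrite("pics/w4.png",cv2.convertScaleAbs(c["color"][:,:,::-1],alpha=1.6))
E
```

```text
4.67 [0.551  0.2426 0.1386] [-1.571  0.003  0.224] [-0.12  0.84 -4.81] 0.0852
([237, 0, 72, 32], 0.5212736206054688, 0.3610693969726563, 0.0148, 0.0385, np.float64(-1.349))
([245, 58, 67, 100], 0.5346804809570312, 0.3142427062988281, 0.0387, 0.0555, np.float64(0.213))
([245, 181, 62, 83], 0.5487887573242187, 0.24543937683105468, 0.0387, 0.0559, np.float64(0.213))
```

View pics/w4.png

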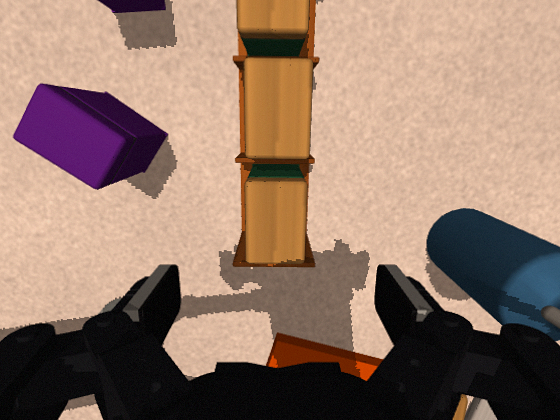

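>>> {"op": "arm_command", "data": {
  "series": [0, 4.0, 0, 0, 1, 0, 3.0, 0, 0, 1, 0, 1.1, 0, 0, 1, 0, 0, 0, 0, 1]
}}

```text
clock: 5.18
position: [0.5519, 0.2438, 0.0622]
ee_rot: [-1.571, -0.0, 0.226]
contact_force: [-0.2, -0.7, 0.4]
width: 0.0853
```

>>> {"op": "arm_command", "data": {
  "series": [0, 0, 0, 0, -1, 0, 0, 0, 0, -1, 0, 0, 0, 0, -1, 0, 0, 0, 0, -1]
}}

```text
clock: 5.68
position: [0.5528, 0.2443, 0.0629]
ee_rot: [-1.57, -0.003, 0.226]
contact_force: [1.2, -0.3, 6.1]
width: 0.0403
```

>>> {"op": "arm_command", "data": {
  "series": [0, -1.0, 0, 0, -1, 0, -3.0, 0, 0, -1, 0, -4.0, 0, 0, -1, 0, -3.0, 0, 0, -1, 0, -1.0, 0, 0, -1, 0, 0, 0, 0, -1, 0, 0, 0, 0, -1, 0, 0, 0, 0, -1]
}}

```text
clock: 6.68
position: [0.5513, 0.2438, 0.1793]
ee_rot: [-1.571, 0.003, 0.226]
contact_force: [-0.4, -0.3, -1.9]
width: 0.0403
```

```bash
python3 - <<'E'
from h import *
for i in range(4):
    s=st();c=read_camera("wrist")
f=cv2.imwrite("pics/w5.png",cv2.convertScaleAbs(c["color"][:,:,::-1],alpha=1.6))
E
```

```text
6.67 [0.5513 0.2438 0.1793] [-1.571  0.003  0.226] [-0.45 -0.3  -1.89] 0.0403
6.72 [0.5514 0.2438 0.1797] [-1.571  0.002  0.226] [ 0.62  0.37 -1.21] 0.0405
6.78 [0.5515 0.2438 0.18  ] [-1.571  0.002  0.226] [-0.74  0.1  -1.71] 0.0404
6.83 [0.5517 0.2439 0.1804] [-1.571e+00  1.000e-03  2.260e-01] [-0.6   1.1  -0.88] 0.0407
```

View pics/w5.png

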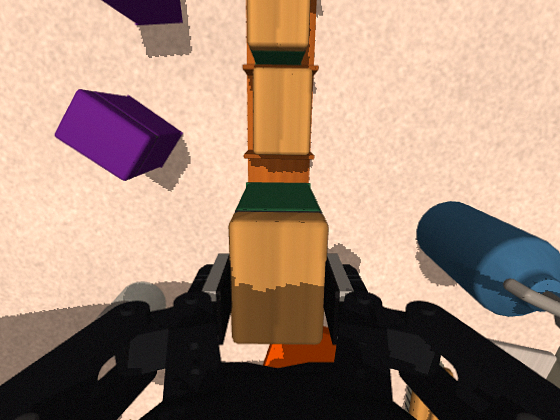

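```bash
python3 - <<'E'
from h import *
s=st()
rows(s["position"],s["ee_rot"][2],[(.56,.10,.17,.1,3,-1),(.641,-.046,.12,-.065,5,-1),(.641,-.046,.075,-.065,2,-1)])
E
```

```text
6.88 [0.5517 0.2439 0.1807] [-1.571e+00  1.000e-03  2.260e-01] [-0.77 -0.11 -1.57] 0.0405
[-0.8,0.4,-4.7,np.float64(0.042),-1,-0.6,0.3,-4.8,np.float64(0.042),-1,-0.4,0.4,-4.8,np.float64(0.042),-1,1.3,1.0,-3.1,np.float64(0.033),-1,1.4,1.0,-3.0,np.float64(0.033),-1,1.5,1.0,-3.0,np.float64(0.033),-1,1.6,1.0,-2.9,np.float64(0.033),-1,1.8,1.0,-2.8,np.float64(0.033),-1]
[-0.0,2.2,-0.0,np.float64(0.0),-1,-0.0,2.3,-0.0,np.float64(0.0),-1]
end [ 0.6413 -0.0456  0.0747] -0.065 rows 10
```

>>> {"op": "arm_command", "data": {
  "series": [-0.8, 0.4, -4.7, 0.042, -1, -0.6, 0.3, -4.8, 0.042, -1, -0.4, 0.4, -4.8, 0.042, -1, 1.3, 1.0, -3.1, 0.033, -1, 1.4, 1.0, -3.0, 0.033, -1, 1.5, 1.0, -3.0, 0.033, -1, 1.6, 1.0, -2.9, 0.033, -1, 1.8, 1.0, -2.8, 0.033, -1]
}}

```text
clock: 7.88
position: [0.6419, -0.0466, 0.1198]
ee_rot: [-1.571, -0.0, -0.066]
contact_force: [0.3, 0.8, -0.5]
width: 0.0406
```

>>> {"op": "arm_command", "data": {
  "series": [0, 2.2, 0, 0, -1, 0, 2.0, 0, 0, -1, 0, 0, 0, 0, -1, 0, 0, 0, 0, -1]
}}

```text
clock: 8.38
position: [0.6417, -0.0451, 0.079]
ee_rot: [-1.571, -0.001, -0.064]
contact_force: [0.3, -0.2, -1.4]
width: 0.0404
```

```bash
python3 - <<'E'
from h import *
s=st();c=read_camera("top")
cv2.imwrite("pics/t6.png",cv2.convertScaleAbs(c["color"][100:310,100:480,::-1],alpha=1.6));s=st()
c=read_camera("wrist");cv2.imwrite("pics/w6.png",cv2.convertScaleAbs(c["color"][:,:,::-1],alpha=1.6))
E
```

```text
8.38 [ 0.6417 -0.0451  0.079 ] [-1.571e+00 -1.000e-03 -6.400e-02] [ 0.33 -0.22 -1.35] 0.0404
8.43 [ 0.642  -0.0452  0.0796] [-1.571 -0.002 -0.064] [-0.36 -0.4  -0.64] 0.0404
```

View pics/w6.png

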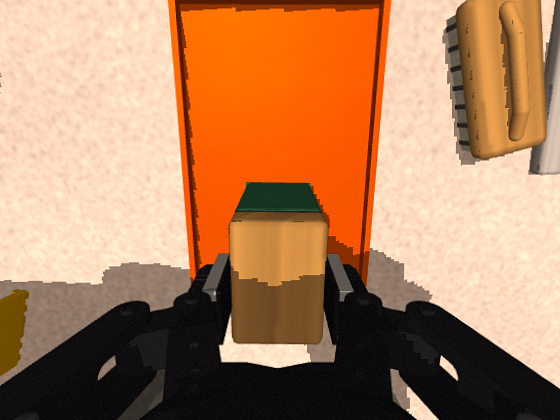

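>>> {"op": "arm_command", "data": {
  "series": [0, 0.8, 0, 0, -1, 0, 0.5, 0, 0, -1, 0, 0.2, 0, 0, -1, 0, 0, 0, 0, -1]
}}

```text
clock: 8.98
position: [0.6415, -0.0456, 0.0631]
ee_rot: [-1.571, -0.0, -0.065]
contact_force: [0.1, 0.3, -0.8]
width: 0.0406
```

>>> {"op": "arm_command", "data": {
  "series": [0, 0.1, 0, 0, -1, 0, 0.1, 0, 0, -1, 0, 0, 0, 0, -1]
}}

```text
clock: 9.35
position: [0.6416, -0.0456, 0.0629]
ee_rot: [-1.571, -0.001, -0.065]
contact_force: [-3.9, -0.5, 5.5]
width: 0.0408
```

>>> {"op": "arm_command", "data": {
  "series": [0, 0, 0, 0, 1, 0, 0, 0, 0, 1, 0, 0, 0, 0, 1, 0, -2, 0, 0, 1, 0, -5, 0, 0, 1]
}}

```text
clock: 9.98
position: [0.6399, -0.0454, 0.1297]
ee_rot: [-1.57, 0.006, -0.065]
contact_force: [0.9, -0.2, 0.0]
width: 0.0851
```

```bash
python3 - <<'E'
from h import *
s=st()
rows(s["position"],s["ee_rot"][2],[(.57,.16,.19,.12,4,1),(.538,.3155,.16,.226,4,1)])
E
```

```text
9.97 [ 0.6399 -0.0454  0.1297] [-1.57   0.006 -0.065] [ 0.86 -0.15  0.02] 0.0851
[-2.1,-1.5,5.0,np.float64(-0.046),1,-1.8,-1.5,5.1,np.float64(-0.046),1,-1.6,-1.5,5.2,np.float64(-0.047),1,-1.4,-1.5,5.2,np.float64(-0.046),1,-0.3,0.7,4.0,np.float64(-0.027),1,-0.2,0.8,4.0,np.float64(-0.026),1,-0.1,0.7,3.9,np.float64(-0.027),1,-0.1,0.8,4.0,np.float64(-0.026),1]
end [0.5378 0.3155 0.1597] 0.226 rows 8
```

>>> {"op": "arm_command", "data": {
  "series": [-2.1, -1.5, 5.0, -0.046, 1, -1.8, -1.5, 5.1, -0.046, 1, -1.6, -1.5, 5.2, -0.047, 1, -1.4, -1.5, 5.2, -0.046, 1, -0.3, 0.7, 4.0, -0.027, 1, -0.2, 0.8, 4.0, -0.026, 1, -0.1, 0.7, 3.9, -0.027, 1, -0.1, 0.8, 4.0, -0.026, 1]
}}

```text
clock: 10.98
position: [0.5393, 0.3167, 0.1631]
ee_rot: [-1.57, -0.002, 0.227]
contact_force: [0.6, 0.1, -0.3]
width: 0.0856
```

```bash
python3 - <<'E'
from h import *
c=read_camera("top");cv2.imwrite("pics/t7.png",cv2.convertScaleAbs(cv2.resize(c["color"][100:310,100:480,::-1],None,fx=2,fy=2),alpha=1.6))
c=read_camera("wrist");s=st();c=read_camera("wrist");
o,m=lidfit(c,s,.089)
for r in o: print(r)
cv2.imwrite("pics/w7.png",cv2.convertScaleAbs(c["color"][:,:,::-1],alpha=1.6))
E
```

```text
11.07 [0.5377 0.3188 0.1614] [-1.569e+00  1.000e-03  2.310e-01] [ 0.1  -0.76 -0.11] 0.0854
([243, 69, 64, 94], 0.5195202026367187, 0.3855897216796875, 0.0406, 0.0583, np.float64(0.209))
([249, 181, 58, 78], 0.5381957397460938, 0.316451904296875, 0.0408, 0.0582, np.float64(0.207))
```

View pics/w7.png

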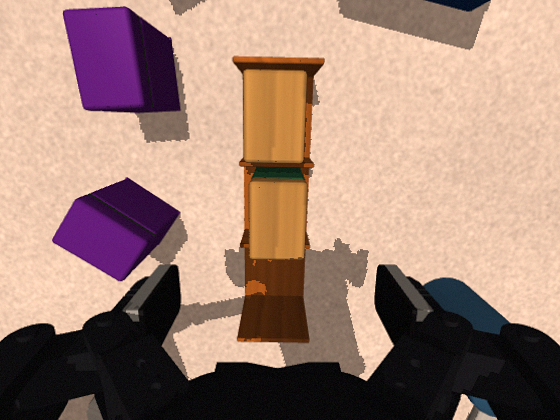

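View pics/t7.png

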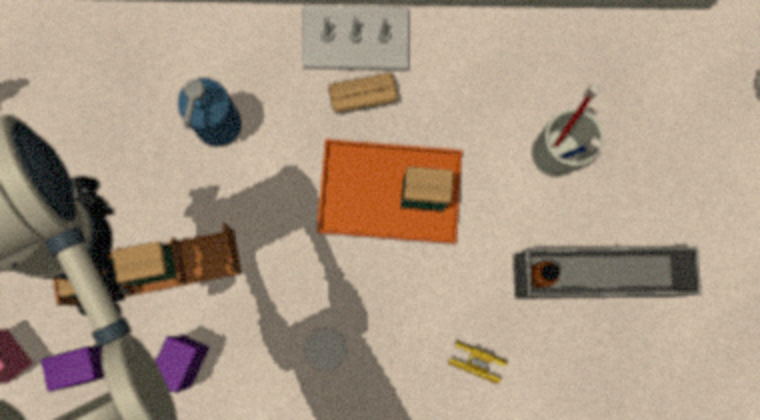

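>>> {"op": "arm_command", "data": {
  "series": [0, 4.0, 0, 0, 1, 0, 4.0, 0, 0, 1, 0, 1.8, 0, 0, 1, 0, 0, 0, 0, 1, 0, 0, 0, 0, -1, 0, 0, 0, 0, -1, 0, 0, 0, 0, -1, 0, 0, 0, 0, -1]
}}

```text
clock: 12.12
position: [0.54, 0.3158, 0.0654]
ee_rot: [-1.57, -0.003, 0.226]
contact_force: [-1.0, -0.1, 5.7]
width: 0.0405
```

>>> {"op": "arm_command", "data": {
  "series": [0, -1.0, 0, 0, -1, 0, -3.0, 0, 0, -1, 0, -4.0, 0, 0, -1, 0, -3.0, 0, 0, -1, 0, -1.0, 0, 0, -1, 0, 0, 0, 0, -1, 0, 0, 0, 0, -1, 0, 0, 0, 0, -1]
}}

```text
clock: 13.12
position: [0.5388, 0.315, 0.1813]
ee_rot: [-1.572, 0.003, 0.226]
contact_force: [-0.4, -0.1, -2.1]
width: 0.0403
```

```bash
python3 - <<'E'
from h import *
for i in range(4):
    s=st();c=read_camera("wrist")
f=cv2.imwrite("pics/w8.png",cv2.convertScaleAbs(c["color"][:,:,::-1],alpha=1.6))
rows(s["position"],s["ee_rot"][2],[(.56,.12,.17,.1,4,-1),(.647,.044,.12,-.065,4,-1),(.647,.044,.08,-.065,2,-1)])
E
```

```text
13.12 [0.5388 0.315  0.1813] [-1.572  0.003  0.226] [-0.41 -0.13 -2.14] 0.0403
13.18 [0.5389 0.315  0.1817] [-1.571  0.002  0.226] [ 0.64 -0.71 -1.32] 0.0403
13.22 [0.539  0.3151 0.182 ] [-1.571  0.002  0.226] [-0.44  0.19 -1.72] 0.0403
13.28 [0.5391 0.3151 0.1824] [-1.571e+00  1.000e-03  2.260e-01] [ 0.2   0.97 -0.52] 0.0403
[-0.6,0.3,-4.9,np.float64(0.031),-1,-0.4,0.3,-4.9,np.float64(0.032),-1,-0.3,0.3,-4.9,np.float64(0.031),-1,-0.1,0.3,-4.9,np.float64(0.032),-1,2.0,1.3,-2.1,np.float64(0.041),-1,2.0,1.2,-2.0,np.float64(0.041),-1,2.1,1.3,-1.9,np.float64(0.041),-1,2.3,1.2,-1.9,np.float64(0.042),-1]
[-0.0,2.0,0.0,np.float64(-0.0),-1,-0.0,2.0,0.0,np.float64(-0.0),-1]
end [0.6473 0.0438 0.0804] -0.065 rows 10
```

View pics/w8.png

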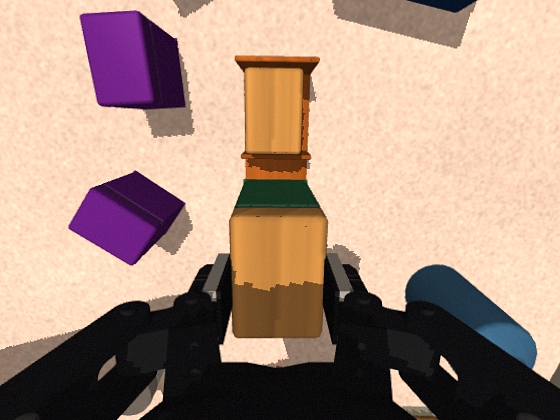

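>>> {"op": "arm_command", "data": {
  "series": [-0.6, 0.3, -4.9, 0.031, -1, -0.4, 0.3, -4.9, 0.032, -1, -0.3, 0.3, -4.9, 0.031, -1, -0.1, 0.3, -4.9, 0.032, -1, 2.0, 1.3, -2.1, 0.041, -1, 2.0, 1.2, -2.0, 0.041, -1, 2.1, 1.3, -1.9, 0.041, -1, 2.3, 1.2, -1.9, 0.042, -1]
}}

```text
clock: 14.32
position: [0.6481, 0.0433, 0.1207]
ee_rot: [-1.571, 0.0, -0.066]
contact_force: [0.3, 0.6, -1.0]
width: 0.0405
```

>>> {"op": "arm_command", "data": {
  "series": [0, 2.0, 0, 0, -1, 0, 2.0, 0, 0, -1, 0, 0.5, 0, 0, -1, 0, 0.3, 0, 0, -1, 0, 0.1, 0, 0, -1, 0, 0, 0, 0, -1]
}}

```text
clock: 15.08
position: [0.6478, 0.0442, 0.0731]
ee_rot: [-1.571, -0.001, -0.065]
contact_force: [-0.4, 0.2, -1.7]
width: 0.0401
```

```bash
python3 - <<'E'
from h import *
s=st();c=read_camera("wrist");s=st()
f=cv2.imwrite("pics/w9.png",cv2.convertScaleAbs(c["color"][:,:,::-1],alpha=1.6))
E
```

```text
15.07 [0.6478 0.0442 0.0731] [-1.571e+00 -1.000e-03 -6.500e-02] [-0.4   0.2  -1.72] 0.0401
15.12 [0.6478 0.0441 0.0731] [-1.571e+00 -1.000e-03 -6.500e-02] [-0.34 -0.27 -1.65] 0.0404
```

View pics/w9.png

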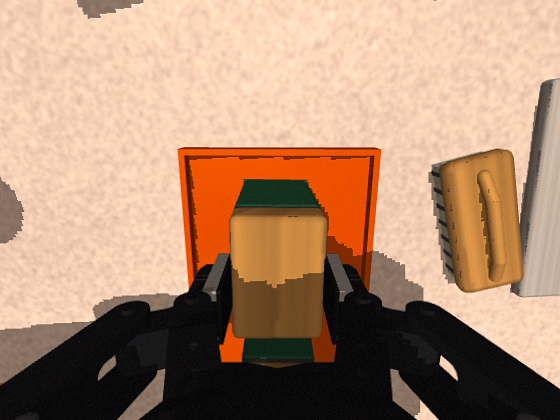

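>>> {"op": "arm_command", "data": {
  "series": [0, 0.4, 0, 0, -1, 0, 0.3, 0, 0, -1, 0, 0.1, 0, 0, -1, 0, 0, 0, 0, -1]
}}

```text
clock: 15.62
position: [0.6476, 0.0439, 0.0655]
ee_rot: [-1.571, -0.001, -0.065]
contact_force: [-3.1, -0.1, 5.4]
width: 0.0407
```

Contact reached (5.4 N up); release and go to the third.

>>> {"op": "arm_command", "data": {
  "series": [0, 0, 0, 0, 1, 0, 0, 0, 0, 1, 0, 0, 0, 0, 1, 0, -2, 0, 0, 1, 0, -5, 0, 0, 1]
}}

```text
clock: 16.25
position: [0.646, 0.044, 0.1326]
ee_rot: [-1.571, 0.006, -0.065]
contact_force: [0.8, 0.5, 1.0]
width: 0.0856
```

```bash
python3 - <<'E'
from h import *
s=st()
rows(s["position"],s["ee_rot"][2],[(.55,.2,.19,.15,4,1),(.5195,.3853,.165,.226,4,1)])
E
```

```text
16.25 [0.646  0.044  0.1326] [-1.571  0.006 -0.065] [0.75 0.51 1.01] 0.0856
[-2.6,-1.4,3.7,np.float64(-0.054),1,-2.5,-1.4,3.9,np.float64(-0.054),1,-2.2,-1.5,4.0,np.float64(-0.054),1,-2.0,-1.4,4.1,np.float64(-0.053),1,-0.1,0.6,4.7,np.float64(-0.019),1,0.0,0.6,4.7,np.float64(-0.019),1,0.1,0.6,4.7,np.float64(-0.019),1,0.3,0.7,4.7,np.float64(-0.019),1]
end [0.5199 0.3854 0.1646] 0.226 rows 8
```

>>> {"op": "arm_command", "data": {
  "series": [-2.6, -1.4, 3.7, -0.054, 1, -2.5, -1.4, 3.9, -0.054, 1, -2.2, -1.5, 4.0, -0.054, 1, -2.0, -1.4, 4.1, -0.053, 1, -0.1, 0.6, 4.7, -0.019, 1, 0, 0.6, 4.7, -0.019, 1, 0.1, 0.6, 4.7, -0.019, 1, 0.3, 0.7, 4.7, -0.019, 1]
}}

```text
clock: 17.25
position: [0.5212, 0.3871, 0.1682]
ee_rot: [-1.57, -0.002, 0.227]
contact_force: [0.4, 0.2, 0.3]
width: 0.0855
```

```bash
python3 - <<'E'
from h import *
c=read_camera("top");cv2.imwrite("pics/t10.png",cv2.convertScaleAbs(cv2.resize(c["color"][100:310,100:480,::-1],None,fx=2,fy=2),alpha=1.6))
np.save("t10.npy",c["color"])
c=read_camera("wrist");s=st();c=read_camera("wrist");
o,m=lidfit(c,s,.089)
for r in o: print(r)
cv2.imwrite("pics/w10.png",cv2.convertScaleAbs(c["color"][:,:,::-1],alpha=1.6))
E
```

```text
17.35 [0.5195 0.3896 0.1661] [-1.569e+00  1.000e-03  2.310e-01] [ 0.05 -0.69 -0.87] 0.0853
([249, 180, 57, 78], 0.5194495239257813, 0.3866138000488281, 0.0404, 0.0586, np.float64(0.207))
```

View pics/t10.png

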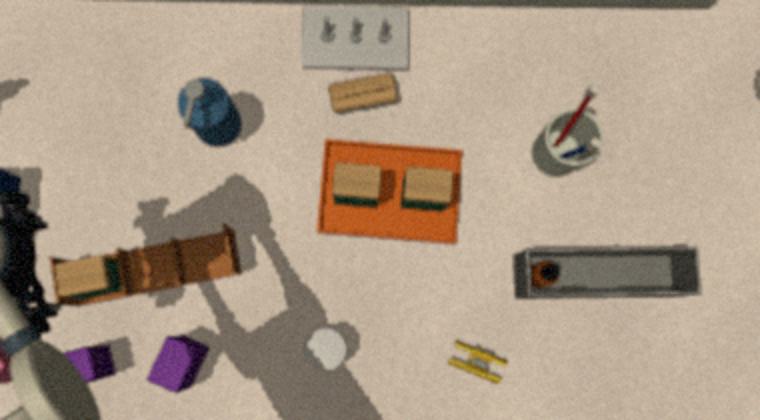

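View pics/w10.png

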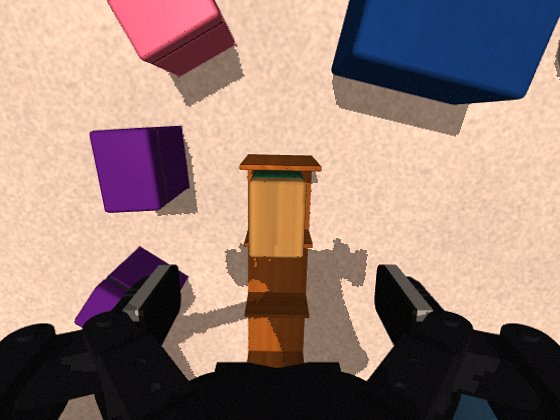

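```bash
python3 - <<'E'
from h import *
c=read_camera("top")
U=lambda a:(np.array(a)+.5)/4-.5+[60,200]
print(onplane(c,U([[245,317],[335,295],[350,357],[255,382],[495,270],[552,290],[510,385],[457,358]]),.085).round(3)); s=st()
E
```

```text
[[0.417 0.427 0.085]
 [0.431 0.373 0.085]
 [0.394 0.361 0.085]
 [0.378 0.418 0.085]
 [0.447 0.276 0.085]
 [0.435 0.24  0.085]
 [0.378 0.263 0.085]
 [0.394 0.296 0.085]]
17.45 [0.5211 0.3861 0.1671] [-1.571e+00 -1.000e-03  2.280e-01] [-0.22 -0.34  0.87] 0.0853
```

>>> {"op": "arm_command", "data": {
  "series": [0, 4.0, 0, 0, 1, 0, 4.0, 0, 0, 1, -0.1, 2.3, 0, 0, 1, 0, 0, 0, 0, 1, 0, 0, 0, 0, -1, 0, 0, 0, 0, -1, 0, 0, 0, 0, -1, 0, 0, 0, 0, -1]
}}

```text
clock: 18.45
position: [0.5211, 0.3857, 0.0657]
ee_rot: [-1.57, -0.003, 0.226]
contact_force: [-2.3, -0.9, 6.3]
width: 0.0404
```

>>> {"op": "arm_command", "data": {
  "series": [0, -1.0, 0, 0, -1, 0, -3.0, 0, 0, -1, 0, -4.0, 0, 0, -1, 0, -3.0, 0, 0, -1, 0, -1.0, 0, 0, -1, 0, 0, 0, 0, -1, 0, 0, 0, 0, -1, 0, 0, 0, 0, -1]
}}

```text
clock: 19.45
position: [0.5199, 0.3848, 0.1812]
ee_rot: [-1.572, 0.003, 0.226]
contact_force: [-0.1, -0.7, -3.2]
width: 0.0401
```

```bash
python3 - <<'E'
from h import *
for i in range(4):
    s=st();c=read_camera("wrist")
f=cv2.imwrite("pics/w11.png",cv2.convertScaleAbs(c["color"][:,:,::-1],alpha=1.6))
rows(s["position"],s["ee_rot"][2],[(.5,.15,.18,.1,5,-1),(.495,-.035,.15,.03,4,-1),(.495,-.035,.08,.03,2,-1)])
E
```

```text
19.45 [0.5199 0.3848 0.1812] [-1.572  0.003  0.226] [-0.13 -0.66 -3.19] 0.0401
19.5 [0.52   0.3849 0.1816] [-1.572  0.002  0.226] [-0.38 -0.09 -2.74] 0.0403
19.55 [0.5201 0.3849 0.182 ] [-1.571  0.002  0.226] [ 0.28 -0.5  -1.89] 0.04
19.6 [0.5202 0.385  0.1823] [-1.571e+00  1.000e-03  2.260e-01] [-0.74  0.5  -3.53] 0.0401
[-1.4,0.0,-4.5,np.float64(0.025),-1,-1.3,0.1,-4.5,np.float64(0.025),-1,-1.2,0.0,-4.6,np.float64(0.025),-1,-1.2,0.1,-4.6,np.float64(0.025),-1,-1.0,0.0,-4.6,np.float64(0.026),-1,-0.6,0.8,-4.6,np.float64(0.017),-1,-0.5,0.7,-4.6,np.float64(0.018),-1,-0.4,0.8,-4.6,np.float64(0.017),-1]
[-0.4,0.7,-4.6,np.float64(0.018),-1,0.0,3.5,0.0,np.float64(-0.0),-1,0.0,3.5,0.0,np.float64(-0.0),-1]
end [ 0.4947 -0.0352  0.0803] 0.03 rows 11
```

View pics/w11.png

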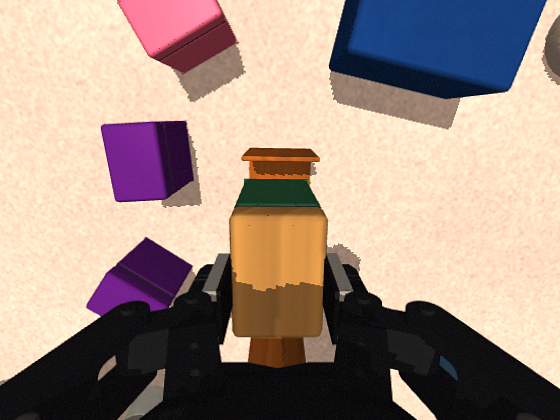

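>>> {"op": "arm_command", "data": {
  "series": [-1.4, 0, -4.5, 0.025, -1, -1.3, 0.1, -4.5, 0.025, -1, -1.2, 0, -4.6, 0.025, -1, -1.2, 0.1, -4.6, 0.025, -1, -1.0, 0, -4.6, 0.026, -1, -0.6, 0.8, -4.6, 0.017, -1, -0.5, 0.7, -4.6, 0.018, -1, -0.4, 0.8, -4.6, 0.017, -1]
}}

```text
clock: 20.65
position: [0.4965, 0.0097, 0.1584]
ee_rot: [-1.571, -0.001, 0.048]
contact_force: [0.3, -0.6, -2.4]
width: 0.0401
```

>>> {"op": "arm_command", "data": {
  "series": [-0.4, 0.7, -4.6, 0.018, -1, 0, 3.5, 0, 0, -1, 0, 3.5, 0, 0, -1, 0, 0.8, 0, 0, -1, 0, 0, 0, 0, -1, 0, 0, 0, 0, -1]
}}

```text
clock: 21.4
position: [0.496, -0.035, 0.0753]
ee_rot: [-1.571, -0.003, 0.03]
contact_force: [0.4, 0.4, -3.6]
width: 0.0402
```

```bash
python3 - <<'E'
from h import *
s=st();c=read_camera("wrist");s=st()
f=cv2.imwrite("pics/w12.png",cv2.convertScaleAbs(c["color"][:,:,::-1],alpha=1.6))
E
```

```text
21.4 [ 0.496  -0.035   0.0753] [-1.571 -0.003  0.03 ] [ 0.36  0.42 -3.57] 0.0402
21.45 [ 0.496  -0.035   0.0752] [-1.571 -0.003  0.03 ] [ 1.28 -0.2  -2.74] 0.04
```

View pics/w12.png

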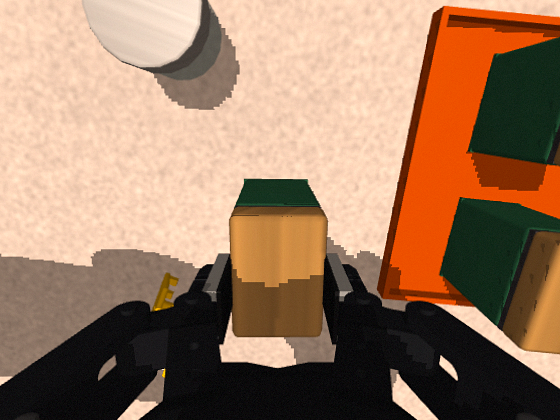

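>>> {"op": "arm_command", "data": {
  "series": [0, 0.8, 0, 0, -1, 0, 0.4, 0, 0, -1, 0, 0.2, 0, 0, -1, 0, 0, 0, 0, -1]
}}

```text
clock: 21.95
position: [0.495, -0.035, 0.0617]
ee_rot: [-1.571, -0.001, 0.03]
contact_force: [-6.1, 0.4, 9.9]
width: 0.0407
```

>>> {"op": "arm_command", "data": {
  "series": [0, 0, 0, 0, 1, 0, 0, 0, 0, 1, 0, 0, 0, 0, 1, 0, -2, 0, 0, 1, 0, -5, 0, 0, 1, 0, -3, 0, 0.1, 1, 0, 0, 0, 0.184, 1, 0, 0, 0, 0.184, 1]
}}

```text
clock: 22.95
position: [0.4955, -0.0351, 0.1616]
ee_rot: [-1.57, -0.003, -0.444]
contact_force: [0.1, 1.0, -0.2]
width: 0.0853
```

>>> {"op": "arm_command", "data": {
  "series": [0, 0, 0, 0.184, 1, 0, 0, 0, 0.184, 1, 0, 0, 0, 0.184, 1, 0, 0, 0, 0.184, 1, 0, 0, 0, 0.184, 1, 0, 0, 0, 0.18, 1, 0, 0, 0, 0, 1, 0, 0, 0, 0, 1]
}}

```text
clock: 23.95
position: [0.4951, -0.035, 0.16]
ee_rot: [-1.57, -0.0, -1.534]
contact_force: [-0.8, 0.2, 0.2]
width: 0.0851
```

```bash
python3 - <<'E'
from h import *
c=read_camera("wrist");s=st();c=read_camera("wrist");
for r in lidfit(c,s,.085)[0]: print(r)
cv2.imwrite("pics/w13.png",cv2.convertScaleAbs(c["color"][:,:,::-1],alpha=1.6))
c=read_camera("top");cv2.imwrite("pics/t13.png",cv2.convertScaleAbs(cv2.resize(c["color"][100:310,100:480,::-1],None,fx=2,fy=2),alpha=1.6))
E
```

```text
24.0 [ 0.495  -0.0351  0.1598] [-1.57  -0.    -1.535] [-0.03 -0.03  0.18] 0.0853
([111, 0, 89, 14], 0.6265653076171875, 0.04273164367675781, 0.0069, 0.053, np.float64(0.04))
([254, 0, 99, 27], 0.62642236328125, -0.04661612701416016, 0.0139, 0.0594, np.float64(0.031))
([236, 206, 81, 39], 0.48936383056640625, -0.03468991470336914, 0.0292, 0.0585, np.float64(0.035))
```

View pics/w13.png

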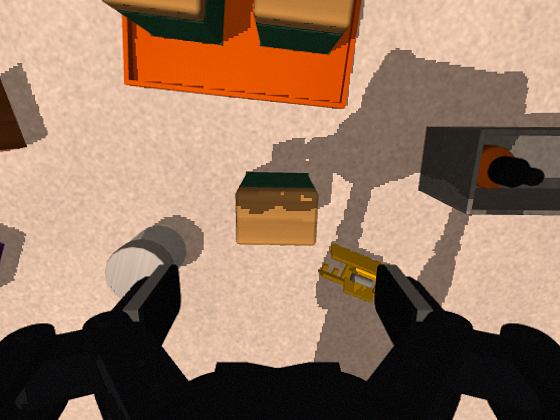

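View pics/t13.png

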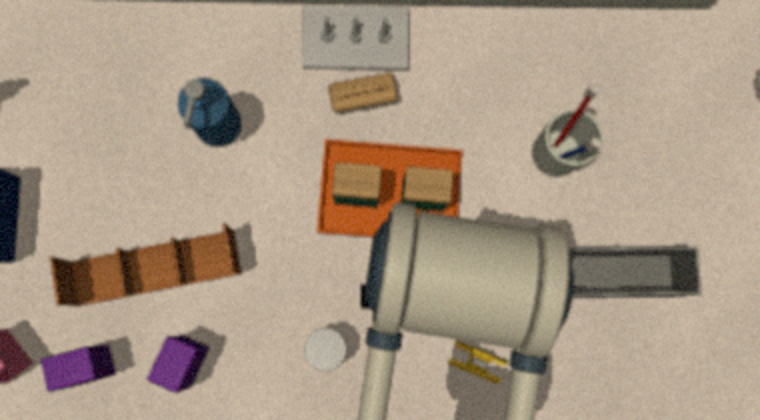

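```bash
python3 - <<'E'
from h import *
c=read_camera("wrist");s=st()
print(onplane(c,[[325,243],[318,272],[382,265],[340,285]],.02,s).round(3), onplane(c,[[165,262],[183,225]],.05,s).round(3))
E
```

```text
24.15 [ 0.4949 -0.035   0.1594] [-1.571 -0.    -1.537] [ 0.39  0.32 -0.85] 0.0858
[[ 0.452 -0.083  0.02 ]
 [ 0.421 -0.078  0.02 ]
 [ 0.431 -0.139  0.02 ]
 [ 0.408 -0.101  0.02 ]] [[0.441 0.06  0.05 ]
 [0.475 0.043 0.05 ]]
```

>>> {"op": "arm_command", "data": {
  "series": [0, 4.0, 0, 0, 1, 0, 4.0, 0, 0, 1, 0, 1.9, 0, 0, 1, 0, 0, 0, 0, 1, 0, 0, 0, 0, -1, 0, 0, 0, 0, -1, 0, 0, 0, 0, -1, 0, 0, 0, 0, -1]
}}

```text
clock: 25.15
position: [0.4964, -0.0349, 0.0629]
ee_rot: [-1.566, -0.0, -1.538]
contact_force: [-0.3, 1.1, 5.3]
width: 0.0579
```

>>> {"op": "arm_command", "data": {
  "series": [0, -1.0, 0, 0, -1, 0, -3.0, 0, 0, -1, 0, -4.0, 0, 0, -1, 0, -4.0, 0, 0, -1, 0, -2.0, 0, 0, -1, 0, 0, 0, 0, -1, 0, 0, 0, 0, -1]
}}

```text
clock: 26.02
position: [0.4943, -0.035, 0.1981]
ee_rot: [-1.574, 0.001, -1.538]
contact_force: [-0.6, -1.2, -2.8]
width: 0.0577
```

```bash
python3 - <<'E'
from h import *
for i in range(3):
    s=st();c=read_camera("wrist")
f=cv2.imwrite("pics/w14.png",cv2.convertScaleAbs(c["color"][:,:,::-1],alpha=1.6))
E
```

```text
26.02 [ 0.4943 -0.035   0.1981] [-1.574e+00  1.000e-03 -1.538e+00] [-0.58 -1.21 -2.76] 0.0577
26.07 [ 0.4942 -0.0349  0.1978] [-1.574e+00  1.000e-03 -1.538e+00] [-0.01  0.16 -3.12] 0.0578
26.12 [ 0.4941 -0.0349  0.1979] [-1.575e+00  1.000e-03 -1.538e+00] [-0.03 -0.06 -2.87] 0.058
```

View pics/w14.png

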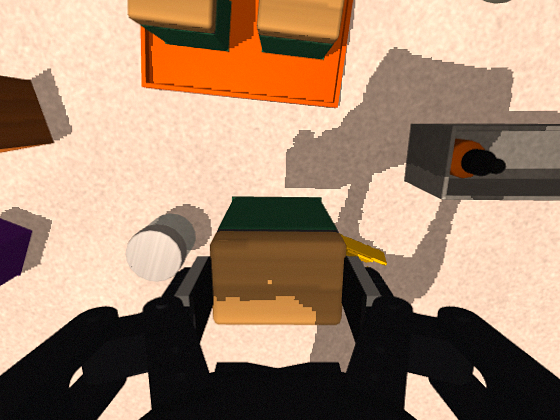

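```bash
python3 - <<'E'
from h import *
s=st()
rows(s["position"],s["ee_rot"][2],[(.47,-.28,.2,-1.539,5,-1)])
E
```

```text
26.18 [ 0.4942 -0.0349  0.1982] [-1.574e+00  1.000e-03 -1.538e+00] [ 0.69  0.44 -2.62] 0.0579
[4.9,-0.0,-0.6,np.float64(0.0),-1,4.9,-0.0,-0.7,np.float64(0.0),-1,4.9,-0.1,-0.6,np.float64(0.0),-1,4.9,-0.0,-0.7,np.float64(0.0),-1,4.8,-0.1,-0.6,np.float64(0.001),-1]
end [ 0.4702 -0.2799  0.2002] -1.539 rows 5
```

>>> {"op": "arm_command", "data": {
  "series": [3.5, 0, -0.4, 0, -1, 4.9, 0, -0.7, 0, -1, 4.9, -0.1, -0.6, 0, -1, 4.9, 0, -0.7, 0, -1, 4.8, -0.1, -0.6, 0.001, -1, 1.4, 0, -0.2, 0, -1, 0, 0, 0, 0, -1, 0, 0, 0, 0, -1]
}}

```text
clock: 27.18
position: [0.4711, -0.2787, 0.2019]
ee_rot: [-1.571, 0.001, -1.538]
contact_force: [1.1, -0.2, -2.7]
width: 0.0579
```

```bash
python3 - <<'E'
from h import *
s=st();c=read_camera("wrist");np.save("w15.npy",c["color"]);np.savez("w15s.npz",position=s["position"],ee_rot=s["ee_rot"]);st()
cv2.imwrite("pics/w15.png",cv2.convertScaleAbs(cv2.resize(c["color"][:,:,::-1],None,fx=1.4,fy=1.4,interpolation=cv2.INTER_CUBIC),alpha=1.6))
E
```

```text
27.18 [ 0.4711 -0.2787  0.2019] [-1.571e+00  1.000e-03 -1.538e+00] [ 1.06 -0.19 -2.66] 0.0579
27.23 [ 0.4712 -0.2786  0.2021] [-1.571e+00  1.000e-03 -1.537e+00] [-0.1   0.31 -3.05] 0.0579
```

View pics/w15.png

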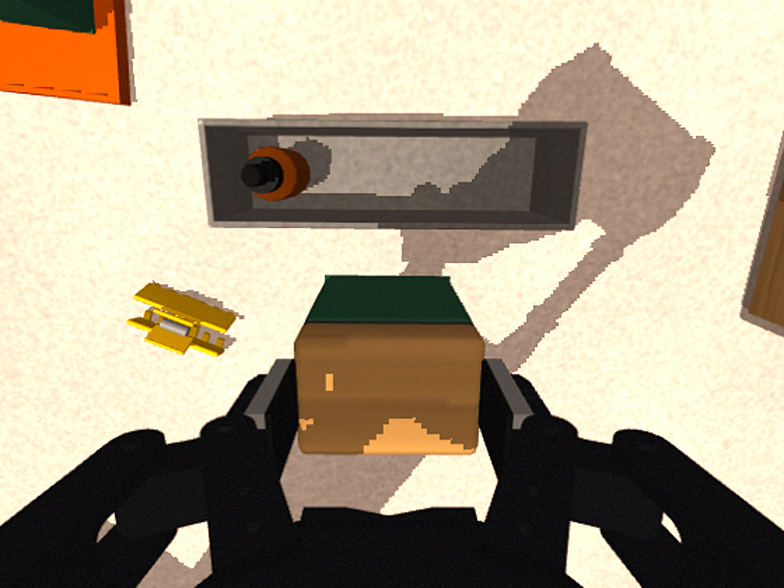

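```bash
python3 - <<'E'
from h import *
c=read_camera("wrist"); s0=np.load("w15s.npz"); s={k:s0[k] for k in s0}
U=lambda a:(np.array(a)+.5)/1.4-.5
O=onplane(c,U([[199,119],[587,122],[575,230],[211,226]]),.084,s)
print(O.round(4),O.mean(0).round(4),np.linalg.norm(O-np.roll(O,1,0),axis=1).round(4))
print([np.arctan2(-d[0],d[1]) for d in (O[0]-O[1],O[3]-O[2])])
L=onplane(c,U([[296,328],[484,328],[478,453],[301,453]]),s["position"][2]+.0235,s); print((L-s["position"]).round(4))
yaw=.032;d=np.array([.4712,-.2787])-0
s=st()
E
```

```text
[[ 0.5614 -0.1723  0.084 ]
 [ 0.5667 -0.3853  0.084 ]
 [ 0.5075 -0.3875  0.084 ]
 [ 0.503  -0.1744  0.084 ]] [ 0.5346 -0.2799  0.084 ] [0.0584 0.213  0.0592 0.2132]
[np.float64(0.02481292596280112), np.float64(0.02129407366955003)]
[[ 0.0223  0.0276  0.0235]
 [ 0.0241 -0.0283  0.0235]
 [-0.0187 -0.0302  0.0235]
 [-0.0205  0.0269  0.0235]]
27.27 [ 0.4713 -0.2786  0.2023] [-1.571  0.    -1.537] [-0.16  0.2  -3.34] 0.0578
```

```bash
python3 - <<'E'
from h import *
s=st()
rows(s["position"],s["ee_rot"][2],[(.5337,-.308,.17,-1.547,3,-1)])
E
```

```text
27.27 [ 0.4713 -0.2786  0.2023] [-1.571  0.    -1.537] [-0.16  0.2  -3.34] 0.0578
[1.0,1.1,2.0,np.float64(0.003),-1,1.1,1.1,2.1,np.float64(0.003),-1,1.0,1.0,2.0,np.float64(0.004),-1]
end [ 0.5332 -0.3077  0.1703] -1.547 rows 3
```

>>> {"op": "arm_command", "data": {
  "series": [1.0, 1.1, 2.0, 0.003, -1, 1.1, 1.1, 2.1, 0.003, -1, 1.0, 1.0, 2.0, 0.004, -1, 0, 0, 0, 0, -1, 0, 0, 0, 0, -1, 0, 0, 0, 0, -1]
}}

```text
clock: 28.02
position: [0.5327, -0.3088, 0.1713]
ee_rot: [-1.57, -0.001, -1.549]
contact_force: [-0.6, 0.1, -2.6]
width: 0.0579
```

```bash
python3 - <<'E'
from h import *
s=st();c=read_camera("wrist");s=st()
cv2.imwrite("pics/w16.png",cv2.convertScaleAbs(cv2.resize(c["color"][:,:,::-1],None,fx=1.4,fy=1.4,interpolation=cv2.INTER_CUBIC),alpha=1.6))
c=read_camera("side")
cv2.imwrite("pics/s16.png",cv2.convertScaleAbs(cv2.resize(c["color"][80:240,280:440,::-1],None,fx=3.5,fy=3.5,interpolation=cv2.INTER_CUBIC),alpha=1.3))
E
```

```text
28.02 [ 0.5327 -0.3088  0.1713] [-1.570e+00 -1.000e-03 -1.549e+00] [-0.55  0.07 -2.6 ] 0.0579
28.07 [ 0.5326 -0.3089  0.1712] [-1.570e+00 -1.000e-03 -1.549e+00] [-0.19  0.13 -2.86] 0.0576
```

View pics/w16.png

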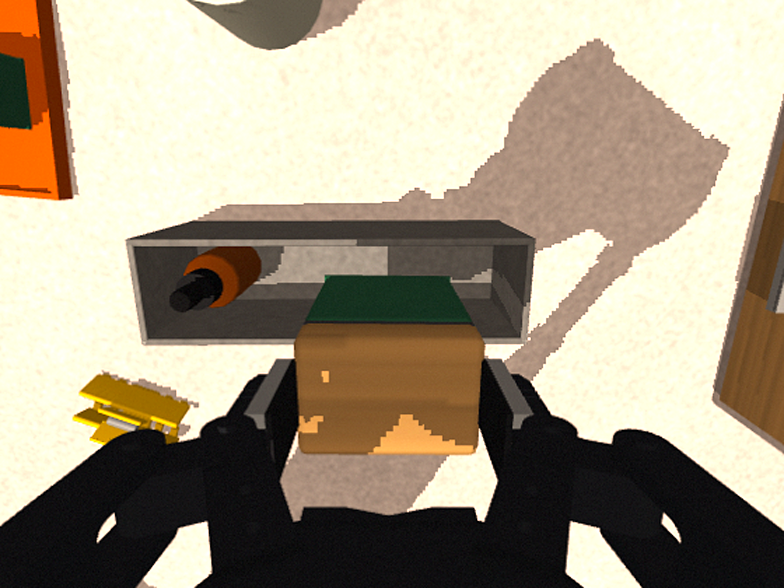

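View pics/s16.png

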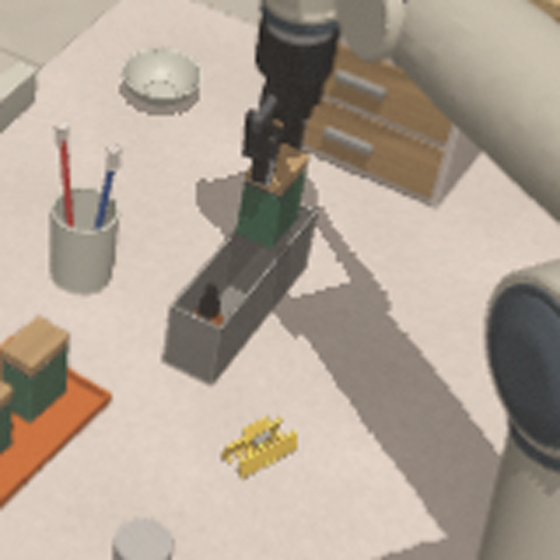

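```bash
python3 - <<'E'
from h import *
c=read_camera("wrist"); s=st()
U=lambda a:(np.array(a)+.5)/1.4-.5
O=onplane(c,U([[127,240],[534,238],[528,343],[145,346]]),.084,s)
print(O.round(4),O.mean(0).round(4),np.linalg.norm(O-np.roll(O,1,0),axis=1).round(4))
print([np.arctan2(-d[0],d[1]) for d in (O[0]-O[1],O[3]-O[2])])
yw=.025; n=np.array([np.cos(yw),np.sin(yw)])
print("TCP own x rel", (s["position"][:2]-O.mean(0)[:2])@n,(s["position"][:2]-O.mean(0)[:2])@[-n[1],n[0]])
L=onplane(c,U([[296,328],[484,328],[478,453],[301,453]]),s["position"][2]+.0235,s)
print("can rel",(L.mean(0)[:2]-O.mean(0)[:2])@n)
E
```

```text
28.18 [ 0.5326 -0.3091  0.171 ] [-1.570e+00 -1.000e-03 -1.549e+00] [ 0.12 -0.07 -2.67] 0.0578
[[ 0.5617 -0.173   0.084 ]
 [ 0.5673 -0.3851  0.084 ]
 [ 0.5086 -0.3882  0.084 ]
 [ 0.5025 -0.1749  0.084 ]] [ 0.535  -0.2803  0.084 ] [0.0593 0.2122 0.0588 0.2133]
[np.float64(0.026402162191288662), np.float64(0.02864527796717085)]
TCP own x rel -0.0031050467823701237 -0.028705532367235005
can rel -0.0013501340519703282
```

>>> {"op": "arm_command", "data": {
  "series": [0, 0, 0.2, 0, -1, 0, 1.5, 0, 0, -1, 0, 1.5, 0, 0, -1, 0, 1.5, 0, 0, -1, 0, 1.0, 0, 0, -1, 0, 0, 0, 0, -1]
}}

```text
clock: 28.92
position: [0.5342, -0.3088, 0.1136]
ee_rot: [-1.573, 0.001, -1.549]
contact_force: [-0.0, -0.9, -2.6]
width: 0.0579
```

>>> {"op": "arm_command", "data": {
  "series": [0, 1.0, 0, 0, -1, 0, 1.0, 0, 0, -1, 0, 1.0, 0, 0, -1, 0, 0.7, 0, 0, -1, 0, 0, 0, 0, -1, 0, 0, 0, 0, -1]
}}

```text
clock: 29.68
position: [0.5349, -0.3093, 0.0786]
ee_rot: [-1.57, -0.0, -1.549]
contact_force: [0.1, -0.7, -2.9]
width: 0.0574
```

```bash
python3 - <<'E'
from h import *
s=st();c=read_camera("wrist");s=st()
cv2.imwrite("pics/w17.png",cv2.convertScaleAbs(cv2.resize(c["color"][:,:,::-1],None,fx=1.4,fy=1.4,interpolation=cv2.INTER_CUBIC),alpha=1.6))
E
```

```text
29.68 [ 0.5349 -0.3093  0.0786] [-1.57  -0.    -1.549] [ 0.13 -0.65 -2.89] 0.0574
29.73 [ 0.535  -0.3093  0.0788] [-1.57  -0.    -1.549] [ 0.08 -0.63 -2.07] 0.058
```

View pics/w17.png

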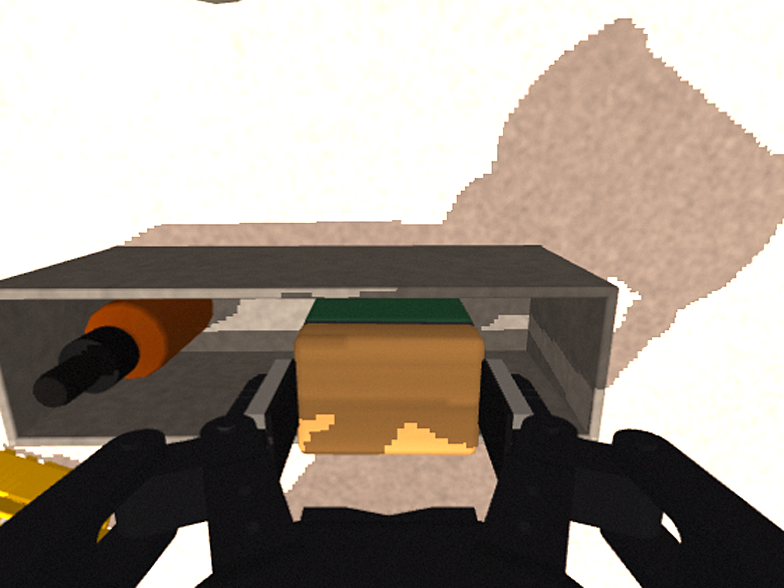

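>>> {"op": "arm_command", "data": {
  "series": [0, 0.6, 0, 0, -1, 0, 0.4, 0, 0, -1, 0, 0.2, 0, 0, -1, 0, 0, 0, 0, -1]
}}

```text
clock: 30.22
position: [0.5349, -0.309, 0.067]
ee_rot: [-1.57, -0.0, -1.549]
contact_force: [-1.3, 2.3, 3.4]
width: 0.0579
```

>>> {"op": "arm_command", "data": {
  "series": [0, 0.1, 0, 0, -1, 0, 0, 0, 0, -1]
}}

```text
clock: 30.48
position: [0.5352, -0.309, 0.067]
ee_rot: [-1.569, -0.0, -1.549]
contact_force: [-3.2, 2.9, 7.9]
width: 0.058
```

>>> {"op": "arm_command", "data": {
  "series": [0, 0, 0, 0, 1, 0, 0, 0, 0, 1, 0, 0, 0, 0, 1, 0, -2, 0, 0, 1, 0, -5, 0, 0, 1, 0, -5, 0, 0, 1, 0, 0, 0, 0, 1]
}}

```text
clock: 31.35
position: [0.5368, -0.3104, 0.1935]
ee_rot: [-1.561, -0.007, -1.549]
contact_force: [-0.4, 0.2, -0.4]
width: 0.0855
```

```bash
python3 - <<'E'
from h import *
s=st();c=read_camera("wrist");s=st()
cv2.imwrite("pics/w18.png",cv2.convertScaleAbs(cv2.resize(c["color"][:,:,::-1],None,fx=1.4,fy=1.4,interpolation=cv2.INTER_CUBIC),alpha=1.6))
for r in lidfit(c,s,.089)[0]: print(r)
rows(s["position"],s["ee_rot"][2],[(.45,-.45,.22,-1.549,4,1)])
E
```

```text
31.35 [ 0.5368 -0.3104  0.1935] [-1.561 -0.007 -1.549] [-0.39  0.24 -0.4 ] 0.0855
31.4 [ 0.5359 -0.3099  0.19  ] [-1.565 -0.004 -1.549] [ 0.71  0.31 -0.43] 0.0853
([238, 187, 56, 48], 0.5336549072265625, -0.3013855285644531, 0.0393, 0.0438, np.float64(-0.007))
[3.5,-0.7,-2.2,np.float64(-0.0),1,3.4,-0.8,-2.2,np.float64(-0.0),1,3.5,-0.7,-2.2,np.float64(-0.0),1,3.4,-0.8,-2.3,np.float64(-0.0),1]
end [ 0.45   -0.4498  0.22  ] -1.549 rows 4
```

View pics/w18.png

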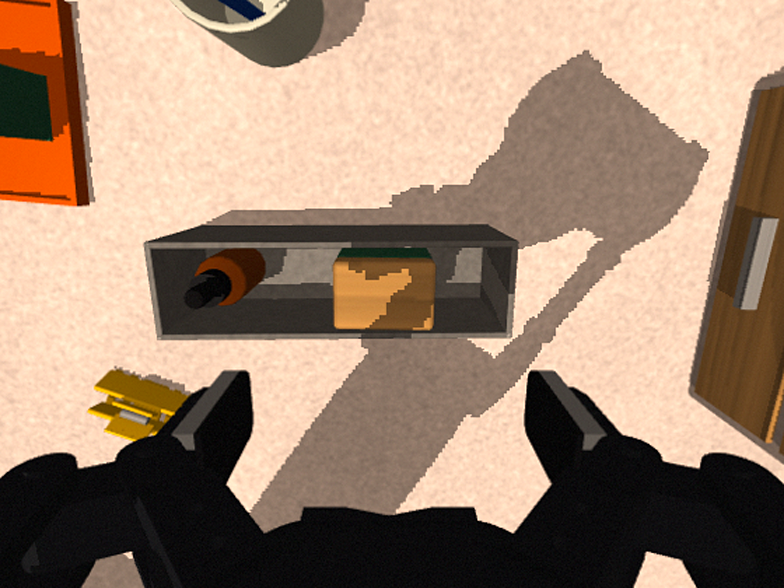

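>>> {"op": "arm_command", "data": {
  "series": [0, -1, -3, 0, 1, 0, -1, -3, 0, 1, 0, -1, -3, 0, 1, 0, 0, 0, 0, 1, 0, 0, 0, 0, 1]
}}

```text
clock: 32.02
position: [0.445, -0.3109, 0.2144]
ee_rot: [-1.571, 0.001, -1.549]
contact_force: [-0.2, -0.8, 0.4]
width: 0.0851
```

```bash
python3 - <<'E'
from h import *
s=st();c=read_camera("top")
cv2.imwrite("pics/t19.png",cv2.convertScaleAbs(cv2.resize(c["color"][100:310,100:480,::-1],None,fx=2,fy=2),alpha=1.6))
c=read_camera("side")
cv2.imwrite("pics/s19.png",cv2.convertScaleAbs(cv2.resize(c["color"][90:310,190:430,::-1],None,fx=3,fy=2.7,interpolation=cv2.INTER_CUBIC),alpha=1.3))
E
```

```text
32.02 [ 0.445  -0.3109  0.2144] [-1.571e+00  1.000e-03 -1.549e+00] [-0.23 -0.79  0.35] 0.0851
```

View pics/t19.png

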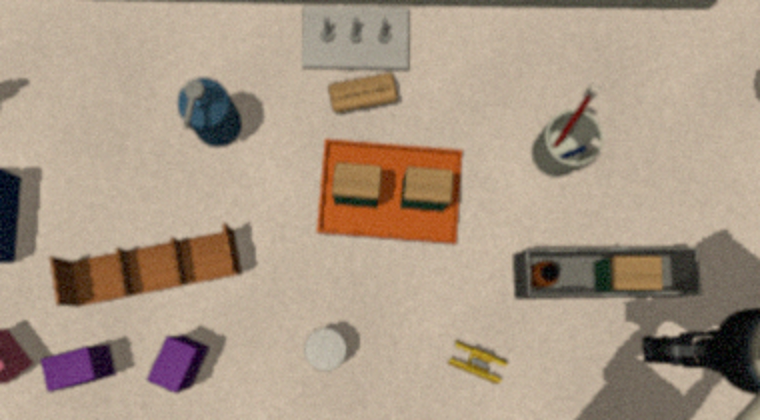

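View pics/s19.png

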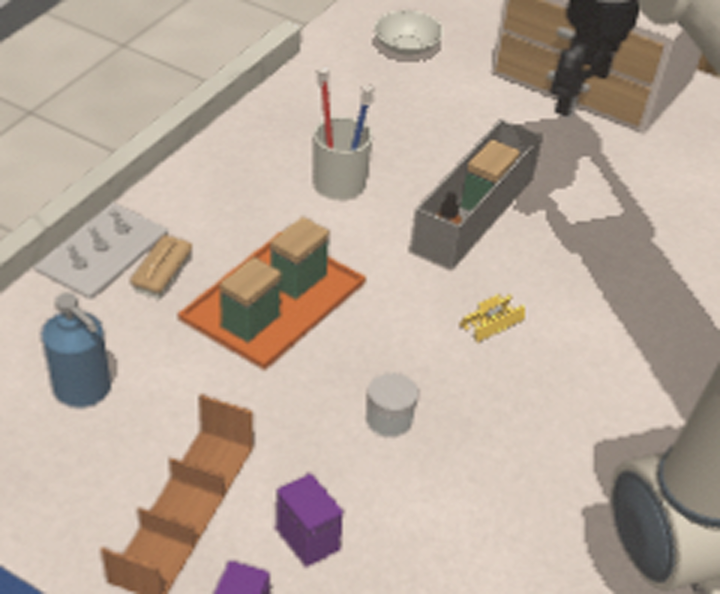

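```bash
python3 -c "
from plant import *
print(job_done())"
```

```text
the job is handed in; nothing more can be done
None
```

I handed the job in at about 32 s. As far as I can tell, all three canisters are where they should be; `job_done()` gives no verdict.

- **Weighing:** the canisters in the right and middle bays pulled about 1.4 N when lifted, so they are the empties. The left one pulled about 2.8 N, near the bottom of the full range, and is the full one.
- **Empties:** both went onto the orange tray at about ±45 mm along its length. I lowered each until the force showed contact, then released it.
- **Full canister:** I set it down on the ledge, took it again by its narrow sides, and lowered it into the organiser until the force showed the floor. It sits about 28 mm from the organiser's centre, on the side away from the dropper bottle.
- **Last checks:** the final top and side pictures show all three upright and the gripper empty and clear. In the top pictures from before and after, the bystanders look unmoved.
- **Did not agree fully:** the last lid fit in the organiser was spoiled by shadow. The final position there rests on the pictures and on the arm's position at release. Before I lowered it, the arm position and the camera fit differed by about 2 mm across the slot, against 5 mm of clearance per side.

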